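# Close a split gearbox housing over its retaining bar and hold it shut

## Task

Lay the loose steel retaining bar across the lower gearbox half so that its two ends rest in the notches of the side walls, and let go of it. Then fit the loose upper half onto the two dowels of the lower half, push it down against the spring plungers until the two rims meet flush all round, and finish while still holding it pressed shut: do not let go, because the springs would lift it again. Leave the wrench, the socket and the loose bearing that lie round the housing where they are.

Things in the scene. Friction and masses are not known exactly. Their poses are not given: they have to be found in the camera images.
- housing: Lower half of an aluminium gearbox housing, an open box 150 mm (x) by 118 mm (y), rim 52 mm above the bench, fixed on a dark base plate 190 x 150 x 12 mm with 6 mm bolt heads at its corners. Origin: underside of the plate at its centre. Cavity 110 mm (x) by 90 mm (y), floor 18 mm above the bench; a flat bearing in it, 48 mm across, has its top at 26 mm.
- joint_face (a point): Centre of the lower half's flat joint face (rim), 52 mm above the bench, straight above the housing's origin, same axes. Dowels at two opposite corners, spring plungers at the other two, notches in the middle of the two side walls.
- notch_left (a point): Middle of the floor of the notch in the side wall at y = +52 mm (x = 0) of the housing: open-topped, 26 mm wide along x, through the 14 mm wall, floor 18 mm below the joint face.
- notch_right (a point): The same for the equal notch in the opposite side wall, at y = -52 mm.
- dowel_a (a point): Top of a steel dowel at (x, y) = (65, 47) mm on the joint face: 10 mm thick, 22 mm tall, the upper 8 mm tapering to 3.4 mm.
- dowel_b (a point): Top of the equal dowel at the opposite corner, (-65, -47) mm.
- plunger_a (a joint): Spring plunger, a 10 mm thick flat-topped pin at (65, -47) mm on the joint face. Value = how far it is pushed down: 0 when it stands 6 mm proud of the face, 0.006 when level with it, stop at 0.0075. Pushes up with 3.6 N at 0 and 6.0 N at 0.006.
- plunger_b (a joint): Equal spring plunger at (-65, 47) mm. The upper half's own weight does not push the two plungers down; shutting the halves takes about 7 to 9 N of extra downward push.
- cover_center (a point): Upper half, aluminium, 0.3 to 0.55 kg, loose, right way up on the bench left or right of the housing. Point: its centre, 29 mm above its flat underside, axes of the part. Flange 150 (x) by 118 (y) by 12 mm; on it a block 104 x 74 mm up to 26 mm. Same after a half turn, fits both ways. Shut, this point is 29 mm above the joint face; resting on the plungers, 35 mm.
- rib (a point): Middle of the rib on top of the upper half, by which to grip it: 22 mm wide (x), 60 mm long (y), 32 mm tall, from 26 to 58 mm above the underside; this point is 42 mm above the underside, straight above the centre.
- hole_a (a point): Upper end of a through hole for a dowel in the upper half's flange, 12 mm wide, at (x, y) = (65, 47) mm, 12 mm above the underside.
- hole_b (a point): The same for the other hole, at (-65, -47) mm.
- bar_center (a point): Retaining bar, plain steel, 18 mm wide (x), 112 mm long (y), 16 mm tall, about 0.23 kg, loose, lying flat on the bench on the other side of the housing from the upper half. Point: its centre, 8 mm above its underside. In the notches its centre is 10 mm below the joint face, its top 2 mm below.
- wrench: Bystander to leave alone: open-ended steel wrench, 150 mm long, lying flat on the robot's side of the base plate. Origin at its underside.
- socket: Bystander to leave alone: steel wrench socket, a plain cylinder 26 mm across and 34 mm tall, standing beyond the base plate. Origin at its underside.
- bearing: Bystander to leave alone: loose steel ball bearing, a ring 48 mm across and 14 mm tall with a 20 mm bore, lying flat beyond the base plate. Origin at its underside.
Not all that is in view belongs to the job. Leave any green, orange or purple look-alike of the housing alone.

How it is judged:
By the outcome, as a careful person would: the job done as asked, in the order asked, and still so for the second after the job is handed in, while the arm keeps its last pose, push and grip.
It also fails if it takes over 69 s, if anything falls off the work surface, if the arm or the gripper's body presses on something with over 40 N, if the wrist force passes 120 N, or if a joint passes its speed limit or range.

## Robot

A 6-joint arm with a two-finger parallel gripper is mounted at the origin on the work surface. World frame = base frame: x ahead of the robot, y to its left, z up, the work surface at z = 0. Lengths are in m, angles in rad, forces in N, time in s.
With the tool pointing down it reaches from about 0.425 to 0.95 m from the base axis. Payload 3.5 kg.
Tool frame: the origin (TCP) lies at the very end of the fingers, on their centre line; the grasp point (between the pads) lies 19 mm behind it (tcp_to_grasp is the distance from the TCP to the grasp point, in m); z points along the fingers, y is the direction in which the jaws open and shut (so a half turn about z gives the same grasp; the last joint's range is limited). The gripper opens to 85 mm and grips with 20 to 120 N. Pads are 22 mm wide; open, the fingers measure 114 mm over their backs; the gripper's body (76 mm by 85 mm) begins 54 mm behind the grasp point. The pads swing forward as they close: fully open they stand 13 mm farther back than shut.
Start: joints at [-1.284, 0.286, 1.577, -0, 1.279, -0.15], TCP at [0.286, -0.612, 0.231] pointing down, gripper open.
Joint ranges: [-2.77, 2.77], [-0.9, 2.22], [0.21, 2.48], [-1.53, 4.67], [0.24, 2.81], [-2.84, 2.84]. Speed limits (rad/s): [2.79, 2.79, 3.14, 3.14, 3.14, 3.14].

## Interface

Orientations are given as a unit quaternion [x, y, z, w].
In Python, from plant import * gives the robot as it stands. The module is installed in compiled form; this text tells all that it offers.
- The arm moves only by the tool arm_command, never from a script. Its argument "steps" is a list of rows, each a list of 3 entries, a list of its own where there are three numbers: the turn, a rotation vector about the tool's x, y, z in rad, then the shift along the tool's x, y, z in m, then the gripper command: -1 is shut, 1 is fully open, values between are in proportion. A call has 1 to 12 rows; each row is the pose to reach, as a shift and turn from the pose measured when the call began, along the tool's axes at that moment; what a row does not reach only later rows make up. A row lasts 1/8 s, in which the tool goes at most 62.5 mm and 10.7 degrees, less where a joint would pass 70% of its speed; a pose out of reach is approached as far as the arm can. A call with a gripper value outside its range is refused whole. The fingers move at their own pace and stop on an object; "force" is the grip in N (left out, the last holds). Time passes only in rows, so rows that repeat a pose let the fingers close. It gives the time, the measured TCP pose, the force and the opening at its end, in the units of the state.
- get_state(): the state, without advancing time (a new reading comes with each control period).
- read_camera(name): name is "side" or "top" or "wrist"; returns a dict with "frame" (480x640x3 uint8, red, green, blue), "vfov" (degrees; the focal length in pixels is half the picture's height over the tangent of half this angle, whatever the lens; pixels are square), "cx", "cy" (the principal point, pixels), "position" and "rotation" of the camera in the world; the wrist camera has in their place "mount" (4x4, takes a point from camera to tool coordinates, whose origin is the TCP and whose axes are the flange's). Camera axes: x right, y up, looking along -z (the intrinsics and any distortion apply to the point x, -y, -z); pixel columns grow to the right and rows downward; lengths in m; the calibration is good to about 2 mm. A picture is of the moment at which its call begins: read the wrist's pose just before it. There is no depth.
- sign_off(): hands the job in, once; it reports no verdict.
The state is a dict: "time": time; "qpos": joint angles; "dq": joint speeds; "joint_efforts": joint torques, N m; "eef_pos": TCP position; "tcp_rot": TCP orientation; "contact_force": force on the tool from outside, world axes, zero at the start; "wrist_torque": the same for the moment, N m; "opening": opening from 0.0 (shut) to 1.0 (fully open).
Only numpy, scipy, OpenCV 4.12 (cv2) and the standard library are available. Lean on these libraries where they do the work, as an engineer would, in place of code of your own. Each camera call takes 0.05 s, during which the arm holds its last target.

## Working session

There is one attempt and no reset: what is moved stays moved. The work goes in short steps, Python scripts to look and compute and a tool call to move; the robot and the scene stay as the last step left them, time stands still between calls to the robot, and variables do not carry over. Pictures are saved under pics/ and viewed, and the job is handed in when it is done.

Besides the shell and the picture viewer there is one more tool, called as name(argument=value, ...) on one line, values as JSON. arm_command: Moves the arm, as the interface text tells. Its arguments: {"type":"object","properties":{"steps":{"type":"array"},"force":{"type":"number"}},"required":["steps"]}

```bash
mkdir -p pics
python3 - <<'E'
from plant import *
import cv2,numpy as np
s=get_state();print(s)
for n in("side","top","wrist"):
    c=read_camera(n);cv2.imwrite(f"pics/{n}0.png",c["frame"][:,:,::-1]);print(n,{k:(np.round(v,4).tolist() if not isinstance(v,str) else v) for k,v in c.items() if k!="frame"})
E
```

```text
{'time': 0.0, 'qpos': array([-1.28398381e+00,  2.87156838e-01,  1.57819177e+00,  9.00746387e-06,
        1.27858883e+00, -1.50024014e-01]), 'dq': array([ 0.00047698,  0.00184824,  0.00050103,  0.00031932, -0.00063756,
        0.00059855]), 'joint_efforts': array([ 4.19220614e-04, -4.05979049e+01, -2.92623943e+01, -1.18800067e-04,
        5.88705981e-03, -7.61461934e-06]), 'eef_pos': array([ 0.28540098, -0.61096692,  0.22994506]), 'tcp_rot': array([ 9.76241021e-01,  2.16684319e-01, -7.58213571e-05, -1.16994855e-03]), 'contact_force': array([-0.06243139, -0.58178715, -0.34436094]), 'wrist_torque': array([-0.01208134, -0.0205835 , -0.01606351]), 'opening': 0.9970319691641895}
side {'vfov': 45.4572, 'cx': 313.6747, 'cy': 236.9375, 'position': [0.172, 0.762, 0.9085], 'rotation': [-0.0626, 0.3931, 0.9064, -0.1415]}
top {'vfov': 54.6881, 'cx': 320.1046, 'cy': 247.1653, 'position': [0.3042, -0.0532, 1.0323], 'rotation': [0.0404, -0.0567, -0.6989, 0.7119]}
wrist {'vfov': 59.5347, 'cx': 321.9771, 'cy': 240.6014, 'mount': [[0.001, 0.9661, 0.2583, 0.0659], [1.0, -0.0011, 0.0001, 0.0], [0.0004, 0.2583, -0.9661, -0.1425], [0.0, 0.0, 0.0, 1.0]]}
```

View pics/side0.png

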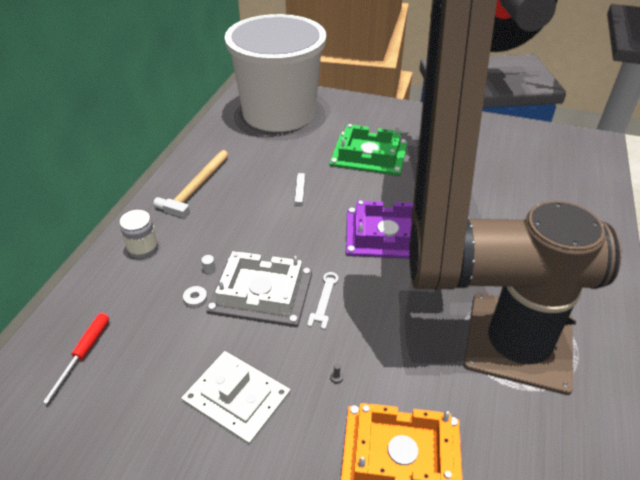

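View pics/top0.png

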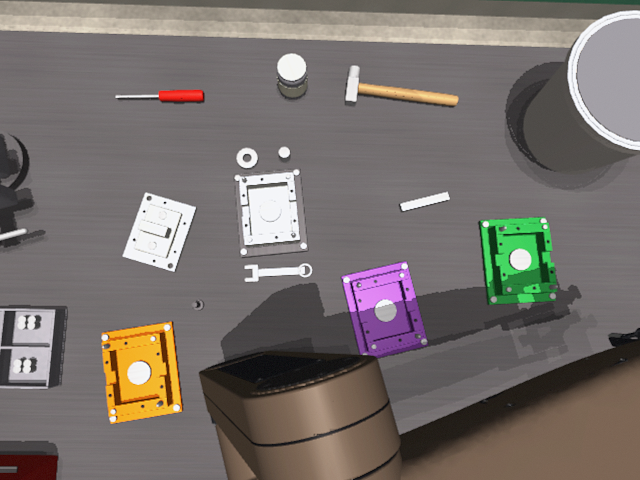

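View pics/wrist0.png

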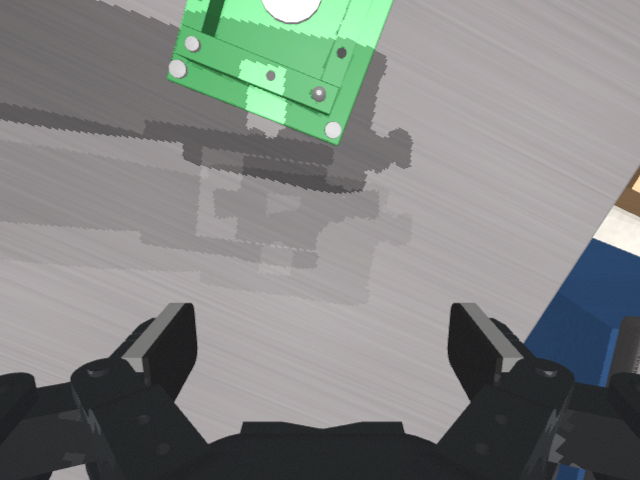

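The side and top views show the silver housing at about (270,212) in the top picture, the cover at (160,232), the bar at (425,202) and the wrench at (278,271). The purple, green and orange look-alikes are clear of the working area. I'll enlarge the top view to measure.

```bash
cat > h.py <<'E'
import numpy as np,cv2
from scipy.spatial.transform import Rotation as R
def ray(c,u,v,st=None):
    f=240/np.tan(np.radians(c["vfov"])/2)
    d=np.array([(u-c["cx"])/f,-(v-c["cy"])/f,-1.])
    if "mount" in c:
        M=np.array(c["mount"]);T=R.from_quat(st["tcp_rot"])
        return st["eef_pos"]+T.apply(M[:3,3]),T.apply(M[:3,:3]@d)
    r=np.array(c["rotation"]);Rm=R.from_quat(r).as_matrix() if r.size==4 else r
    return np.array(c["position"]),Rm@d
def at(c,u,v,z,st=None):
    o,d=ray(c,u,v,st);return o+d*(z-o[2])/d[2]
def proj(c,P,st=None):
    f=240/np.tan(np.radians(c["vfov"])/2)
    if "mount" in c:
        M=np.array(c["mount"]);T=R.from_quat(st["tcp_rot"]).as_matrix()
        o=st["eef_pos"]+T@M[:3,3];Rm=T@M[:3,:3]
    else:
        r=np.array(c["rotation"]);Rm=R.from_quat(r).as_matrix();o=np.array(c["position"])
    p=Rm.T@(np.array(P)-o);return np.array([c["cx"]+f*p[0]/-p[2],c["cy"]-f*p[1]/-p[2]])
def crop(img,x0,y0,x1,y1,k,name):
    cv2.imwrite("pics/"+name,cv2.resize(img[y0:y1,x0:x1,::-1],None,fx=k,fy=k,interpolation=cv2.INTER_CUBIC))
E
python3 - <<'E'
from plant import *
from h import *
import pickle
c=read_camera("top");s=read_camera("side");pickle.dump((c,s),open("cams.pkl","wb"))
crop(c["frame"],110,140,320,290,3.8,"t1.png")
crop(c["frame"],390,180,460,220,10,"t2.png")
E
```

```text
(no output)
```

View pics/t1.png

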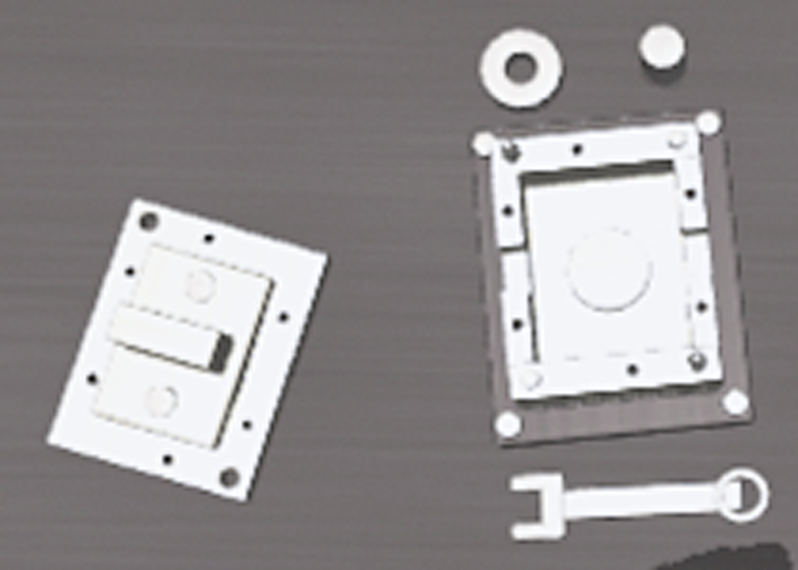

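View pics/t2.png

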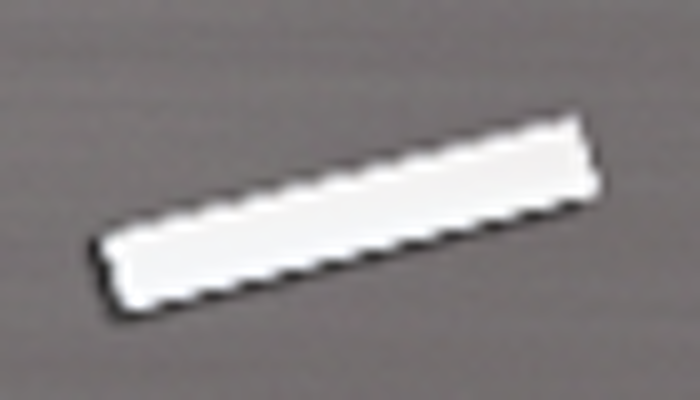

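The enlarged top view shows the bar's top corners (crop) at about (103,240), (577,117), (600,190) and (133,312). The housing's dowels are at (512,152) and (697,360), and the cover holes at (149,221) and (230,477).

Run:
```python
from h import *
import pickle
c,s=pickle.load(open("cams.pkl","rb"))
def T(u,v,z,x0,y0,k): return at(c,x0+(u+.5)/k-.5,y0+(v+.5)/k-.5,z)
B=[T(u,v,.016,390,180,10) for u,v in [(103,240),(577,117),(600,190),(133,312)]]
print("bar",np.round(B,4).tolist(),np.mean(B,0));l=(B[0]+B[3]-B[1]-B[2])/2;print(np.linalg.norm(l),"dir y",np.degrees(np.arctan2(-l[0],l[1])))
H=[T(512,150,.070,110,140,3.8),T(697,358,.070,110,140,3.8)]
def yaw(v,x,y): return np.degrees(np.arctan2(v[1],v[0])-np.arctan2(y,x))
print("housing",H,np.mean(H,0),np.linalg.norm(H[0]-H[1]),yaw(H[0]-H[1],130,94))
bo=[T(u,v,.018,110,140,3.8) for u,v in [(484,144),(708,122),(735,402),(508,425)]]
print("bolts",np.mean(bo,0),[yaw((bo[0]+bo[1]-bo[2]-bo[3]),1,0)])
C=[T(149,221,.012,110,140,3.8),T(230,477,.012,110,140,3.8)]
print("cover",C,np.mean(C,0),np.linalg.norm(C[0]-C[1]),yaw(C[0]-C[1],130,94))
```

```text
bar [[0.5476, -0.2532, 0.016], [0.5785, -0.3612, 0.016], [0.5617, -0.3661, 0.016], [0.5312, -0.2599, 0.016]] [ 0.55473048 -0.31010424  0.016     ]
0.1113944589239646 dir y 15.995315562840682
housing [array([0.5804044 , 0.08935528, 0.07      ]), array([ 0.4645353 , -0.01703279,  0.07      ])] [0.52246985 0.03616125 0.07      ] 0.15730248683356887 6.6875389601141135
bolts [0.52331627 0.03770154 0.018     ] [np.float64(6.8821873853861595)]
cover [array([0.54904393, 0.30866544, 0.012     ]), array([0.39908656, 0.25229511, 0.012     ])] [0.47406524 0.28048027 0.012     ] 0.16020245488478285 -15.268128437556967
```

```bash
cat >> h.py <<'E'
def go(st,x,y,z,xh):
    """tool-frame shift/turn to TCP x,y,z pointing straight down with tool x heading xh deg"""
    Rt=R.from_matrix(np.array([[np.cos(a:=np.radians(xh)),np.sin(a),0],[np.sin(a),-np.cos(a),0],[0,0,-1]]))
    R0=R.from_quat(st["tcp_rot"])
    print("turn",np.round((R0.inv()*Rt).as_rotvec(),4).tolist(),"shift",np.round(R0.inv().apply(np.array([x,y,z])-st["eef_pos"]),4).tolist())
def heading(st):
    v=R.from_quat(st["tcp_rot"]).apply([1,0,0]);return np.degrees(np.arctan2(v[1],v[0]))
E
python3 - <<'E'
from plant import *
from h import *
s=get_state();print(heading(s));go(s,.5547,-.3101,.13,106)
E
```

```text
25.025468160962884
turn [-0.0008, -0.0009, -1.4133] shift [0.3714, -0.1589, 0.1009]
```

arm_command(steps=[[[0, 0, -0.5], [0.186, -0.08, 0.02], 0.6], [[0, 0, -1.0], [0.25, -0.11, 0.05], 0.6], [[-0.0008, -0.0009, -1.4133], [0.3714, -0.1589, 0.1], 0.6], [[-0.0008, -0.0009, -1.4133], [0.3714, -0.1589, 0.1], 0.6], [[-0.0008, -0.0009, -1.4133], [0.3714, -0.1589, 0.1], 0.6], [[-0.0008, -0.0009, -1.4133], [0.3714, -0.1589, 0.1], 0.6], [[-0.0008, -0.0009, -1.4133], [0.3714, -0.1589, 0.1], 0.6], [[-0.0008, -0.0009, -1.4133], [0.3714, -0.1589, 0.1], 0.6], [[-0.0008, -0.0009, -1.4133], [0.3714, -0.1589, 0.1], 0.6], [[-0.0008, -0.0009, -1.4133], [0.3714, -0.1589, 0.1], 0.6], [[-0.0008, -0.0009, -1.4133], [0.3714, -0.1589, 0.1], 0.6], [[-0.0008, -0.0009, -1.4133], [0.3714, -0.1589, 0.1], 0.6]], force=60)

```text
time: 1.75
eef_pos: [0.5545, -0.3107, 0.1311]
tcp_rot: [0.602, 0.798, 0.0, 0.0]
contact_force: [0.3, -0.5, -0.7]
opening: 0.799
```

Run:
```python
from plant import *
from h import *
import pickle
s=get_state();c=read_camera("wrist");pickle.dump((s,c),open("w1.pkl","wb"))
print(s["time"],s["eef_pos"],s["tcp_rot"],heading(s),s["opening"],s["qpos"])
crop(c["frame"],0,0,640,480,1.25,"w1.png")
```

```text
1.75 [ 0.55451894 -0.31065128  0.13112901] [6.02315087e-01 7.98258422e-01 1.83814947e-05 1.65286760e-04] 105.92822900717158 0.7988532676939454 [-6.70092156e-01  2.97000206e-01  1.75547306e+00  5.03173877e-05
  1.08878978e+00 -9.48115541e-01]
```

View pics/w1.png

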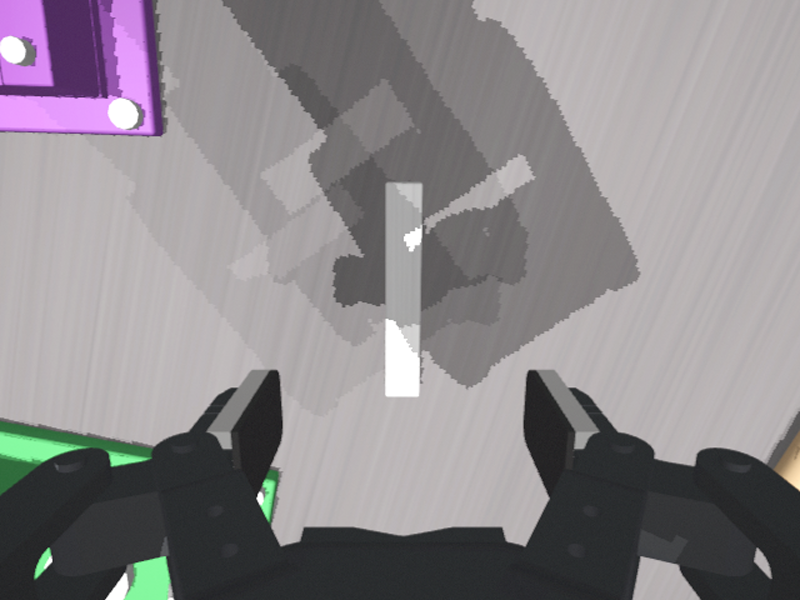

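The bar appears centred at about (403,290) in this enlarged picture, running almost straight up. Its corners are at (385,182), (422,182), (419,397) and (386,397).

Run:
```python
from h import *
import pickle
s,c=pickle.load(open("w1.pkl","rb"))
P=[at(c,u/1.25,v/1.25,.016,s) for u,v in [(385.5,182.5),(422.5,182.5),(419.5,397),(386,397)]]
m=np.mean(P,0);l=(P[0]+P[1]-P[2]-P[3])/2;print(np.round(P,4).tolist(),m,np.linalg.norm(l),l)
print("yaw of -l",np.degrees(np.arctan2(l[1],l[0])))
a=np.degrees(np.arctan2(l[1],l[0]))
from plant import *
t=get_state()
for z in(.03,.004): go(t,m[0],m[1],z,106.5)
```

```text
[[0.5322, -0.2596, 0.016], [0.5493, -0.2548, 0.016], [0.5796, -0.3625, 0.016], [0.5624, -0.3674, 0.016]] [ 0.55589537 -0.3110775   0.016     ] 0.1119350776668409 [-0.03026847  0.10776494  0.        ]
yaw of -l 105.68871961405729
turn [0.0002, 0.0002, -0.0098] shift [-0.0009, 0.0011, 0.1011]
turn [0.0002, 0.0002, -0.0098] shift [-0.0009, 0.0011, 0.1271]
```

arm_command(steps=[[[0, 0, 0], [-0.001, 0.001, 0.06], 0.4], [[0, 0, 0], [-0.001, 0.001, 0.1], 0.3], [[0, 0, 0], [-0.001, 0.001, 0.126], 0.2], [[0, 0, 0], [-0.001, 0.001, 0.126], 0.2], [[0, 0, 0], [-0.001, 0.001, 0.126], -1], [[0, 0, 0], [-0.001, 0.001, 0.126], -1], [[0, 0, 0], [-0.001, 0.001, 0.126], -1], [[0, 0, 0], [-0.001, 0.001, 0.126], -1], [[0, 0, 0], [-0.001, 0.001, 0.126], -1], [[0, 0, 0], [-0.001, 0.001, 0.126], -1], [[0, 0, 0], [-0.001, 0.001, 0.126], -1]], force=70)

```text
time: 3.18
eef_pos: [0.5571, -0.3124, 0.0076]
tcp_rot: [0.602, 0.798, -0.0, 0.002]
contact_force: [-1.9, 0.2, 5.5]
opening: 0.185
```

arm_command(steps=[[[0, 0, 0], [0, 0, -0.02], -1], [[0, 0, 0], [0, 0, -0.05], -1], [[0, 0, 0], [0, 0, -0.1], -1], [[0, 0, 0], [0, 0, -0.15], -1], [[0, 0, 0], [0, 0, -0.15], -1], [[0, 0, 0], [0, 0, -0.15], -1]])

```text
time: 3.92
eef_pos: [0.5562, -0.3115, 0.1574]
tcp_rot: [0.602, 0.798, -0.0, 0.002]
contact_force: [-0.5, -0.3, -1.4]
opening: 0.185
```

Run:
```python
from plant import *
from h import *
import pickle
s=get_state();c=read_camera("wrist");pickle.dump((s,c),open("w2.pkl","wb"))
print(s["time"],s["eef_pos"],heading(s),s["opening"],s["contact_force"])
crop(c["frame"],0,0,640,480,1.25,"w2.png")
go(s,.522-.0,.037+.0,.15,96.7)
```

```text
3.925 [ 0.55616764 -0.31146831  0.15736726] 105.94928252867344 0.18457597711430762 [-0.48544943 -0.29472462 -1.40718987]
turn [0.0021, 0.0026, 0.1614] shift [0.3445, 0.0629, 0.0065]
```

View pics/w2.png

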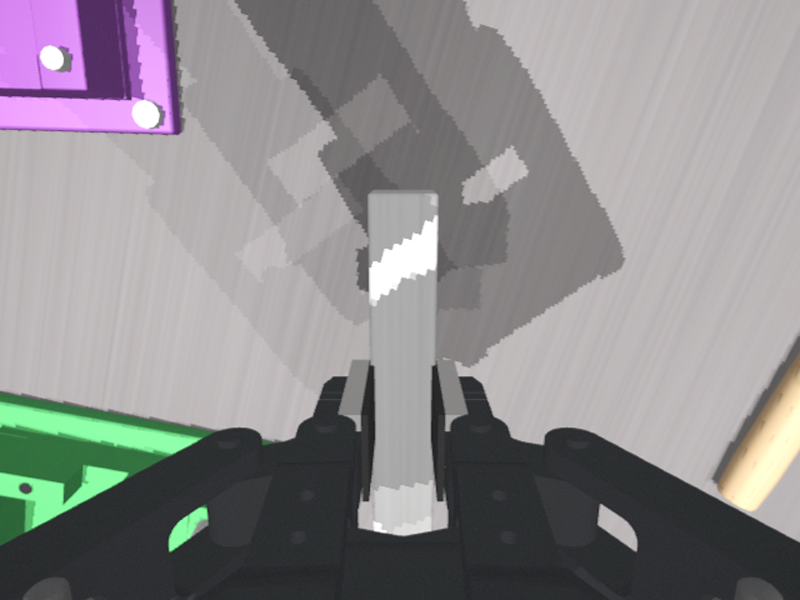

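The bar is held between the pads, with its far end at about (404,191). I'll enlarge it to check whether it is pitched.

Run:
```python
from h import *
import pickle
s,c=pickle.load(open("w2.pkl","rb"))
crop(c["frame"],285,145,365,195,10,"w2a.png")
crop(c["frame"],270,375,370,435,8,"w2b.png")
M=np.array(c["mount"]);f=240/np.tan(np.radians(c["vfov"])/2)
for pitch in(0,3,6,8,-3):
  out=[]
  for x in(.056,-.056):
    for y in(-.009,.009):
     for h in(0,.016):
      a=np.radians(pitch);z=.0076-h-.0 ; 
      # rotate about tool y through grasp pt
      zz=z+x*np.sin(a);xx=x*np.cos(a)
      p=np.linalg.inv(M)@[xx,y,zz,1]
      out.append([round(float(c["cx"]-f*p[0]/p[2]),1),round(float(c["cy"]+f*p[1]/p[2]),1)])
  print(pitch,out)
```

```text
0 [[294.3, 155.8], [291.0, 159.0], [345.5, 155.9], [348.2, 159.1], [298.5, 427.3], [296.2, 456.0], [341.4, 427.4], [343.2, 456.1]]
3 [[294.8, 155.5], [291.6, 158.6], [345.1, 155.6], [347.7, 158.7], [298.1, 432.0], [295.8, 461.7], [341.7, 432.1], [343.6, 461.8]]
6 [[295.3, 155.7], [292.3, 158.7], [344.6, 155.7], [347.1, 158.8], [297.7, 436.6], [295.3, 467.3], [342.0, 436.6], [344.0, 467.3]]
8 [[295.6, 156.0], [292.7, 159.0], [344.3, 156.1], [346.8, 159.1], [297.4, 439.5], [294.9, 470.9], [342.2, 439.6], [344.3, 470.9]]
-3 [[293.7, 156.6], [290.3, 159.9], [345.9, 156.6], [348.8, 160.0], [298.9, 422.4], [296.7, 450.2], [341.1, 422.5], [342.9, 450.3]]
```

View pics/w2a.png

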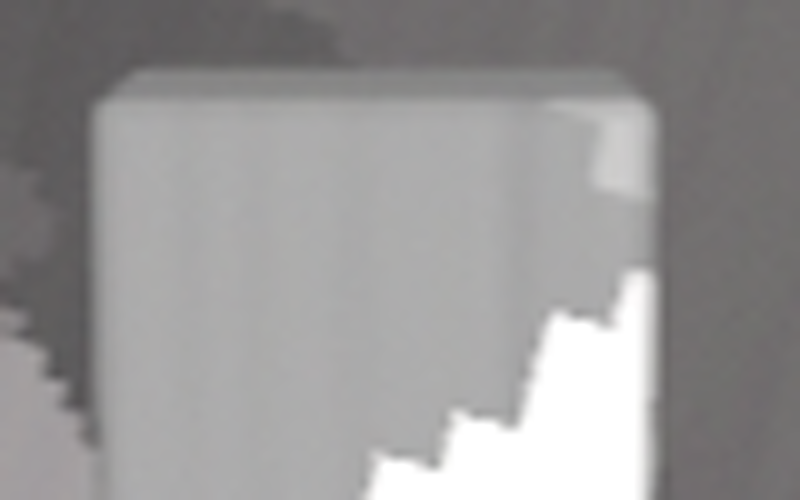

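View pics/w2b.png

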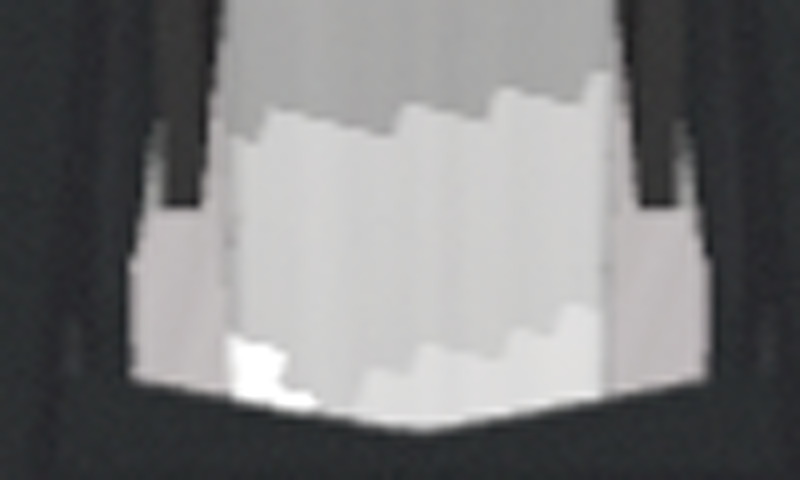

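arm_command(steps=[[[0, 0, 0.08], [0.06, 0.011, -0.03], -1], [[0.002, 0.003, 0.16], [0.12, 0.022, -0.03], -1], [[0.002, 0.003, 0.16], [0.18, 0.033, -0.03], -1], [[0.002, 0.003, 0.16], [0.24, 0.044, -0.03], -1], [[0.002, 0.003, 0.16], [0.3, 0.055, -0.03], -1], [[0.002, 0.003, 0.16], [0.344, 0.063, -0.03], -1], [[0.002, 0.003, 0.16], [0.344, 0.063, -0.03], -1], [[0.002, 0.003, 0.16], [0.344, 0.063, -0.03], -1], [[0.002, 0.003, 0.16], [0.344, 0.063, -0.03], -1]])

```text
time: 5.1
eef_pos: [0.5215, 0.0359, 0.1849]
tcp_rot: [0.665, 0.747, -0.0, -0.002]
contact_force: [0.4, 0.2, -2.1]
opening: 0.184
```

Run:
```python
from plant import *
from h import *
import pickle
s=get_state();c=read_camera("wrist");pickle.dump((s,c),open("w3.pkl","wb"))
print(s["time"],s["eef_pos"],heading(s),s["opening"],s["contact_force"])
crop(c["frame"],0,0,640,480,1.25,"w3.png")
```

```text
5.1 [0.52152054 0.03593482 0.18494017] 96.6874265392011 0.18431927182824157 [ 0.40164005  0.18014934 -2.05231063]
```

View pics/w3.png

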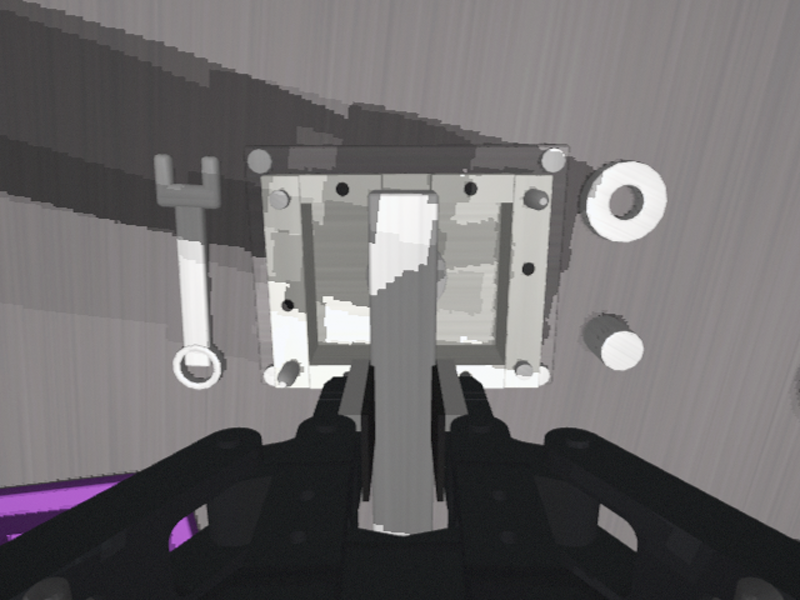

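The housing is straight below. Plungers are at about (280,199) and (525,370), and dowels at (538,199) and (290,372). I'll zoom in on the corners.

Run:
```python
from h import *
import pickle
s,c=pickle.load(open("w3.pkl","rb"))
f=c["frame"]
crop(f,195,110,295,185,8,"w3a.png");crop(f,355,110,455,185,8,"w3b.png");crop(f,195,265,295,320,8,"w3c.png");crop(f,355,265,455,320,8,"w3d.png")
```

```text
(no output)
```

View pics/w3a.png

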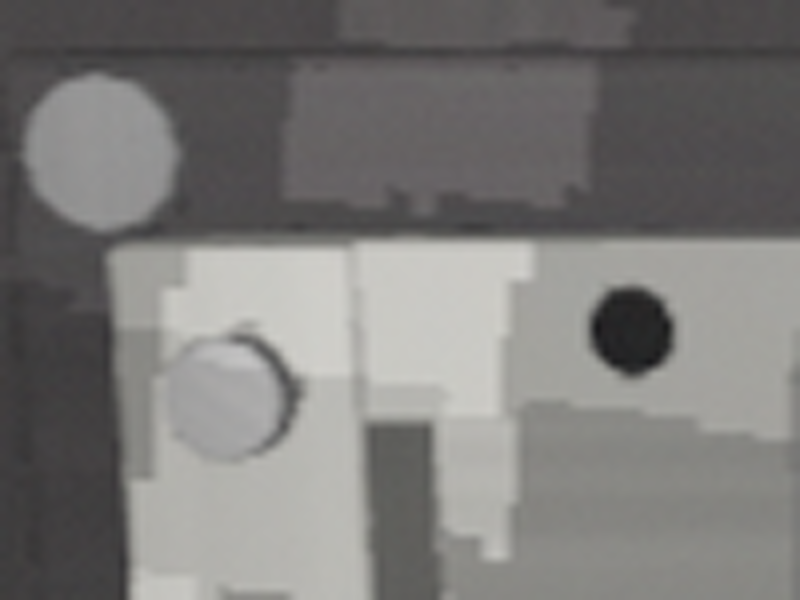

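View pics/w3b.png

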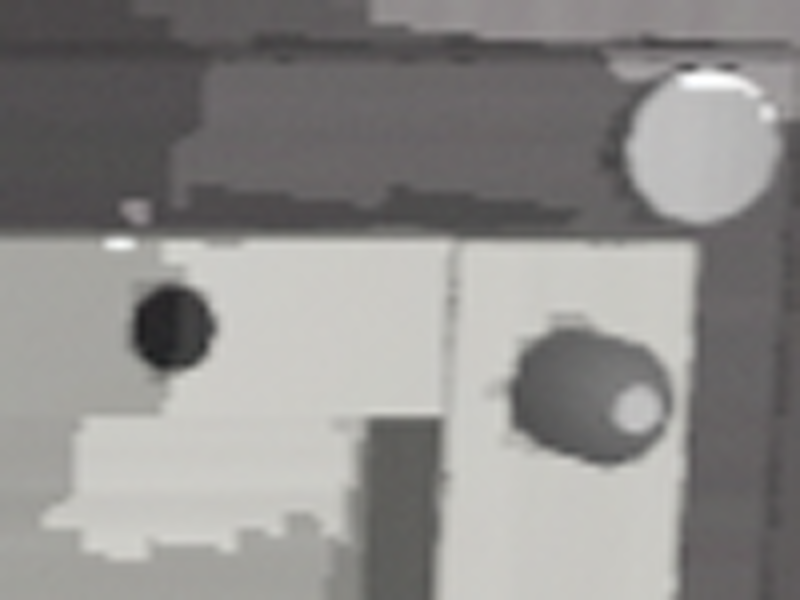

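View pics/w3c.png

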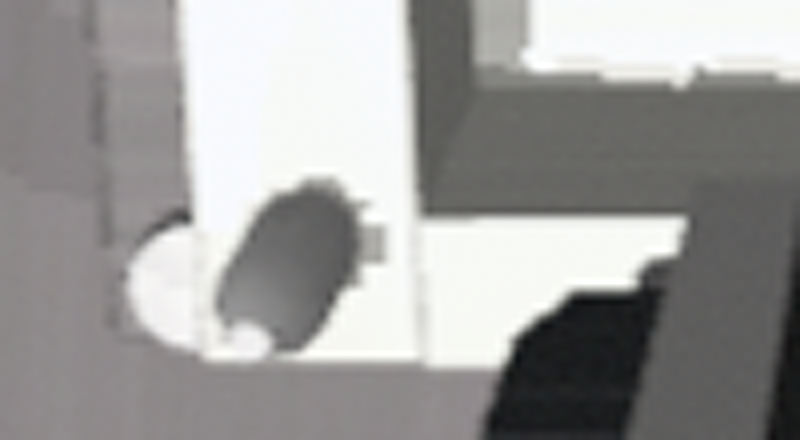

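View pics/w3d.png

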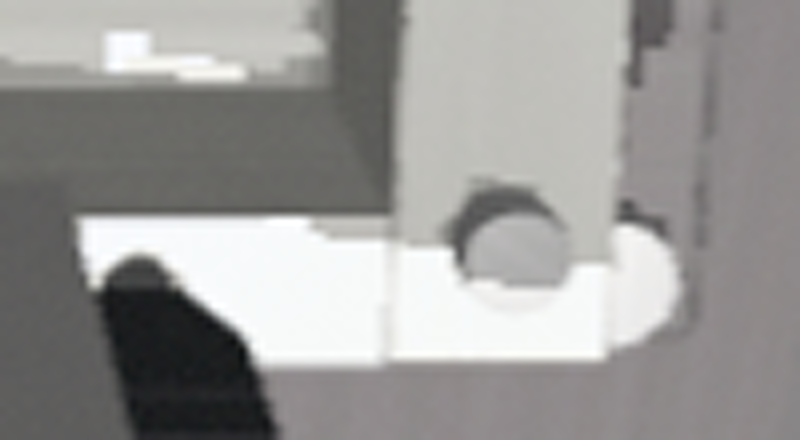

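Run:
```python
from h import *
import pickle
from scipy.optimize import least_squares
s,c=pickle.load(open("w3.pkl","rb"))
k=lambda x0,y0,u,v:(x0+(u+.5)/8-.5,y0+(v+.5)/8-.5)
obs=[(k(195,110,108,240),(-75,59,52)),(k(355,110,698,238),(75,59,52)),(k(195,265,203,358),(-75,-59,52)),(k(355,265,607,358),(75,-59,52)),
(k(355,110,637,408),(65,47,74)),(k(195,265,246,338),(-65,-47,74)),(k(195,110,224,398),(-65,47,58)),(k(355,265,517,262),(65,-47,58)),
(k(195,110,101,152),None),(k(355,110,703,147),None)]
def P(p,q):
    a=np.radians(p[2]);x,y=q[0]/1e3,q[1]/1e3
    return [p[0]+np.cos(a)*x-np.sin(a)*y,p[1]+np.sin(a)*x+np.cos(a)*y,q[2]/1e3+p[3]]
for fz in(0,1):
  def res(p):
    p=np.r_[p,0] if not fz else p
    return np.concatenate([proj(c,P(p,q),s)-o for o,q in obs if q])
  r=least_squares(res,[.522,.037,6.7]+[0]*fz,x_scale=[.01,.01,1]+[.01]*fz);print(r.x,np.round(r.fun.reshape(-1,2),1).tolist())
```

```text
[0.52373552 0.03642238 6.8539971 ] [[-0.5, -0.3], [0.7, -0.4], [-0.5, 0.7], [0.2, 0.6], [0.2, -0.1], [0.2, 0.2], [-0.4, -0.3], [0.2, 0.1]]
[ 5.23762075e-01  3.62507288e-02  6.85342637e+00 -9.32222166e-04] [[-0.1, -0.0], [0.3, -0.2], [-0.2, 0.3], [-0.2, 0.3], [-0.2, 0.1], [0.5, -0.2], [-0.0, -0.1], [-0.2, -0.2]]
```

Run:
```python
from plant import *
from h import *
s=get_state();go(s,.5237,.0363,.075,96.85);go(s,.5237,.0363,.043,96.85)
```

```text
turn [-0.0027, -0.0023, -0.0031] shift [-0.0, 0.0024, 0.1102]
turn [-0.0027, -0.0023, -0.0031] shift [-0.0001, 0.0025, 0.1422]
```

arm_command(steps=[[[-0.003, -0.002, -0.003], [0, 0.0025, 0.05], -1], [[-0.003, -0.002, -0.003], [0, 0.0025, 0.09], -1], [[-0.003, -0.002, -0.003], [0, 0.0025, 0.11], -1], [[-0.003, -0.002, -0.003], [0, 0.0025, 0.11], -1], [[-0.003, -0.002, -0.003], [0, 0.0025, 0.12], -1], [[-0.003, -0.002, -0.003], [0, 0.0025, 0.13], -1], [[-0.003, -0.002, -0.003], [0, 0.0025, 0.138], -1], [[-0.003, -0.002, -0.003], [0, 0.0025, 0.142], -1], [[-0.003, -0.002, -0.003], [0, 0.0025, 0.142], -1]])

```text
time: 6.28
eef_pos: [0.5235, 0.0365, 0.0428]
tcp_rot: [0.664, 0.748, 0.0, -0.0]
contact_force: [-0.4, -0.9, -1.7]
opening: 0.179
```

Run:
```python
from plant import *
from h import *
s=get_state();c=read_camera("side");w=read_camera("wrist")
print(s["time"],s["eef_pos"],heading(s),s["opening"],s["contact_force"])
crop(c["frame"],190,230,330,335,5.7,"s4.png");crop(w["frame"],0,0,640,480,1.25,"w4.png")
```

```text
6.275 [0.5234735  0.0365212  0.04281721] 96.85119651454825 0.17917805890844496 [-0.36640393 -0.86503319 -1.66259971]
```

View pics/s4.png

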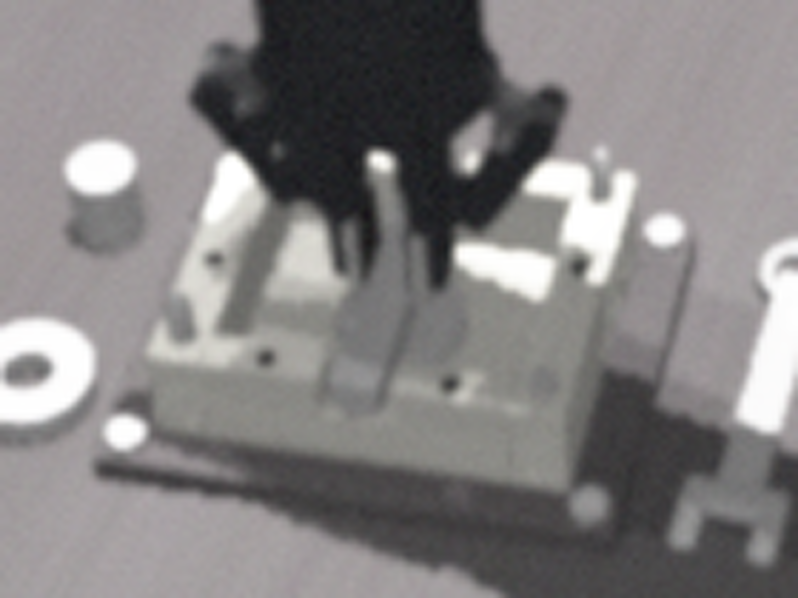

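View pics/w4.png

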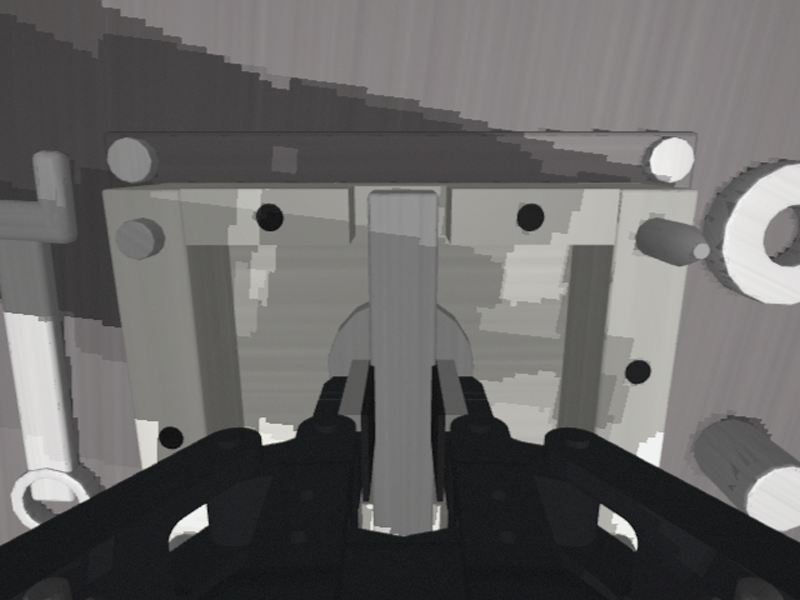

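The bar's far end (370–437) sits inside the notch (352–448), just above its floor. I'll lower it onto the floor, open part way and retreat.

arm_command(steps=[[[0, 0, 0], [0, 0, 0.002], -1], [[0, 0, 0], [0, 0, 0.003], -1], [[0, 0, 0], [0, 0, 0.003], -0.3], [[0, 0, 0], [0, 0, 0.003], -0.1], [[0, 0, 0], [0, 0, 0.002], -0.1], [[0, 0, 0], [0, 0, -0.01], -0.1], [[0, 0, 0], [0, 0, -0.06], -0.1], [[0, 0, 0], [0, 0, -0.12], -0.1], [[0, 0, 0], [0, 0, -0.14], -0.1], [[0, 0, 0], [0, 0, -0.14], -0.1]])

```text
time: 7.62
eef_pos: [0.5254, 0.0363, 0.1866]
tcp_rot: [0.664, 0.748, 0.002, 0.003]
contact_force: [-0.7, 0.7, -0.0]
opening: 0.451
```

Run:
```python
from plant import *
from h import *
import pickle
s=get_state();c=read_camera("side");w=read_camera("wrist");pickle.dump((s,w),open("w5.pkl","wb"))
print(s["time"],s["eef_pos"],heading(s),s["opening"],s["contact_force"])
crop(c["frame"],190,230,330,335,5.7,"s5.png");crop(w["frame"],170,60,490,300,2.5,"w5.png")
go(s,.4741,.2805,.16,75)
```

```text
7.625 [0.52540976 0.03626951 0.18664642] 96.853653330959 0.45083806031481716 [-0.69306842  0.6986457  -0.04223583]
turn [0.0071, 0.0, 0.3814] shift [0.2486, -0.022, 0.0262]
```

View pics/s5.png

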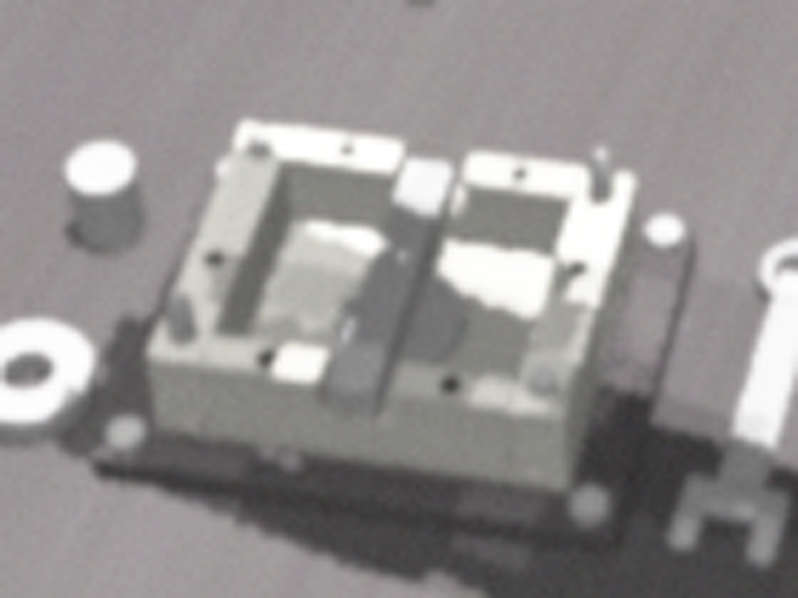

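View pics/w5.png

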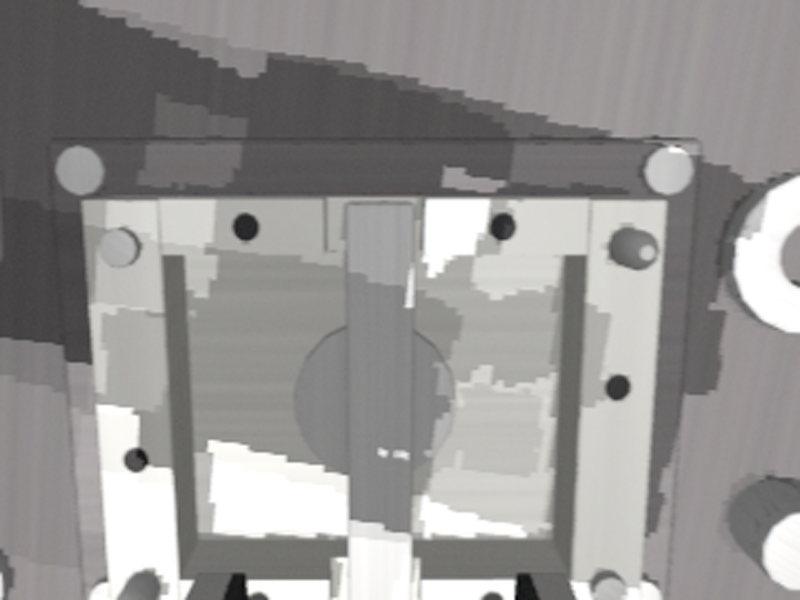

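The bar lies in both notches and the side view shows it level, so I'll go to the cover.

arm_command(steps=[[[0, 0, 0.1], [0.06, -0.005, 0], 0.2], [[0.004, 0, 0.25], [0.12, -0.011, 0], 0.2], [[0.007, 0, 0.38], [0.18, -0.016, 0.01], 0.2], [[0.007, 0, 0.38], [0.2486, -0.022, 0.026], 0.2], [[0.007, 0, 0.38], [0.2486, -0.022, 0.026], 0.2], [[0.007, 0, 0.38], [0.2486, -0.022, 0.026], 0.2], [[0.007, 0, 0.38], [0.2486, -0.022, 0.026], 0.2], [[0.007, 0, 0.38], [0.2486, -0.022, 0.026], 0.2]])

```text
time: 8.72
eef_pos: [0.4724, 0.2795, 0.1571]
tcp_rot: [0.794, 0.608, -0.002, -0.002]
contact_force: [-0.4, -1.3, -1.4]
opening: 0.601
```

Run:
```python
from plant import *
from h import *
import pickle
s=get_state();w=read_camera("wrist");pickle.dump((s,w),open("w6.pkl","wb"))
print(s["time"],s["eef_pos"],s["tcp_rot"],heading(s),s["opening"],s["contact_force"])
crop(w["frame"],0,0,640,480,1.25,"w6.png")
```

```text
8.725 [0.47239982 0.27947787 0.15706247] [ 0.79358941  0.60844405 -0.00243097 -0.00240524] 74.95485905738697 0.6005321174867068 [-0.36890476 -1.2717841  -1.43335138]
```

View pics/w6.png

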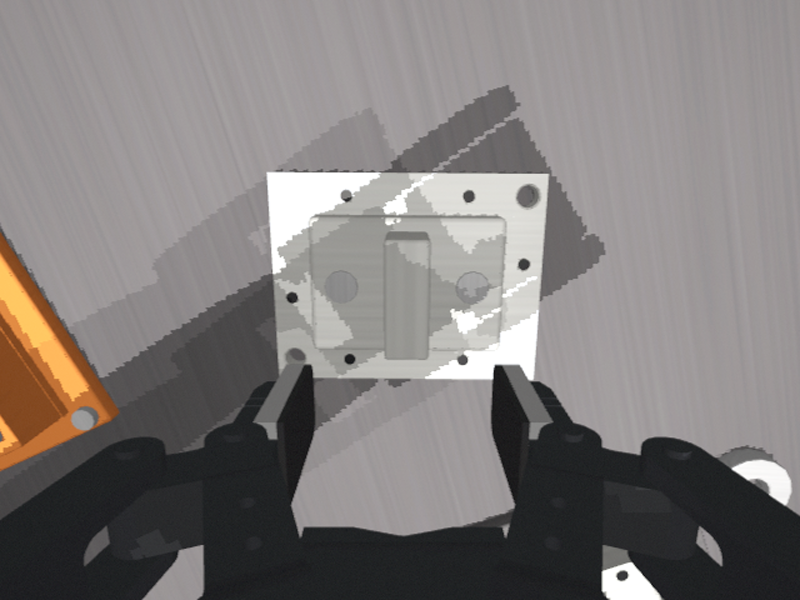

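The cover is fully in view. The flange corners are at about (267,172), (549,173) and (534,379), the holes at (528,196) and (295,356), and the rib top spans (386–430, 240–359). I'll zoom in for accuracy.

Run:
```python
from h import *
import pickle
s,c=pickle.load(open("w6.pkl","rb"))
f=c["frame"]
a=lambda x,y,w=80,h=55:cv2.resize(f[y:y+h,x:x+w,::-1],None,fx=5,fy=5,interpolation=cv2.INTER_CUBIC)
cv2.imwrite("pics/w6a.png",np.vstack([np.hstack([a(205,130),a(370,130)]),np.hstack([a(205,260),a(370,260)])]))
cv2.imwrite("pics/w6b.png",cv2.resize(f[175:300,290:360,::-1],None,fx=4.8,fy=4.8,interpolation=cv2.INTER_CUBIC))
```

View pics/w6a.png

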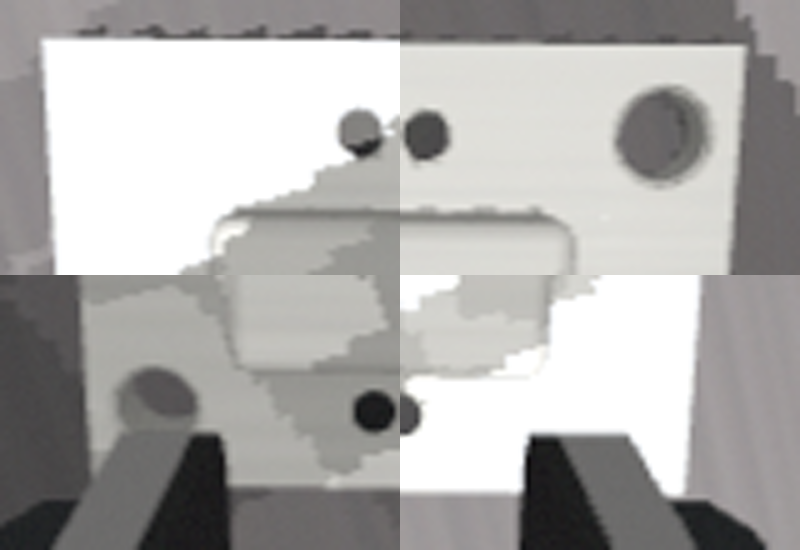

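View pics/w6b.png

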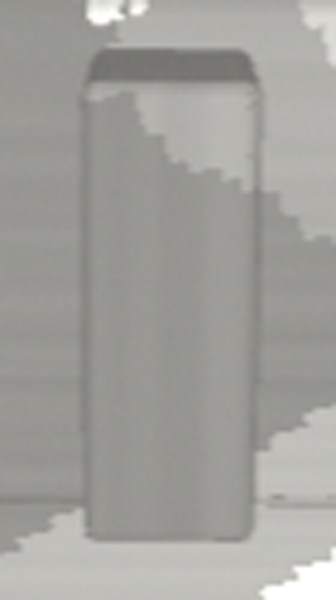

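Run:
```python
from h import *
import pickle
from scipy.optimize import least_squares
s,c=pickle.load(open("w6.pkl","rb"))
obs=[((213.2,137.6),(-75,59,12)),((439.2,138.8),(75,59,12)),((223.4,302.6),(-75,-59,12)),((427,303.4),(75,-59,12)),
((422.4,156.6),(65,47,12)),((236.4,286),(-65,-47,12)),((307.2,192.5),(-11,30,58)),((344,192.5),(11,30,58)),((342.5,287.5),(11,-30,58)),((308.1,287.5),(-11,-30,58))]
def P(p,q):
    a=np.radians(p[2]);x,y=q[0]/1e3,q[1]/1e3
    return [p[0]+np.cos(a)*x-np.sin(a)*y,p[1]+np.sin(a)*x+np.cos(a)*y,q[2]/1e3]
res=lambda p:np.concatenate([proj(c,P(p,q),s)-o for o,q in obs])
r=least_squares(res,[.474,.28,-15],x_scale=[.01,.01,1]);print(r.x,np.round(r.fun.reshape(-1,2),1).tolist())
x,y,a=r.x
from plant import *
t=get_state()
go(t,x,y,.075,90+a);go(t,x,y,.029,90+a)
```

```text
[  0.47441081   0.27933926 -15.18211444] [[0.3, 0.0], [-0.4, -0.3], [0.2, -0.7], [-0.3, -0.3], [0.1, 0.2], [-0.1, 0.7], [-0.5, -1.1], [0.8, -0.9], [0.6, 1.4], [-0.8, 1.1]]
turn [-0.0067, 0.0009, 0.0025] shift [0.0003, 0.0026, 0.0821]
turn [-0.0067, 0.0009, 0.0025] shift [0.0004, 0.0029, 0.1281]
```

arm_command(steps=[[[-0.0067, 0.0009, 0.0025], [0.0003, 0.0026, 0.05], 0.2], [[-0.0067, 0.0009, 0.0025], [0.0003, 0.0026, 0.082], 0.1], [[-0.0067, 0.0009, 0.0025], [0.0003, 0.0028, 0.11], 0], [[-0.0067, 0.0009, 0.0025], [0.0004, 0.0029, 0.125], 0], [[-0.0067, 0.0009, 0.0025], [0.0004, 0.0029, 0.125], 0], [[-0.0067, 0.0009, 0.0025], [0.0004, 0.0029, 0.125], 0]], force=100)

```text
time: 9.52
eef_pos: [0.4756, 0.2796, 0.0335]
tcp_rot: [0.794, 0.607, 0.001, 0.0]
contact_force: [0.2, -0.7, 0.0]
opening: 0.503
```

Run:
```python
from plant import *
from h import *
s=get_state()
print(s["time"],s["eef_pos"],heading(s),s["opening"],s["contact_force"])
go(s,.4744,.2793,.031,74.82)
w=read_camera("wrist");c=read_camera("side")
cv2.imwrite("pics/w7.png",np.hstack([cv2.resize(w["frame"],(440,330))[:,:,::-1],cv2.resize(c["frame"][340:440,170:300,::-1],(360,330))]))
```

```text
9.525 [0.47559362 0.27961148 0.03347142] 74.8019280060452 0.5031421398246336 [ 0.15440952 -0.69620135  0.00135792]
turn [0.002, -0.0015, -0.0003] shift [-0.0006, -0.0011, 0.0025]
```

View pics/w7.png

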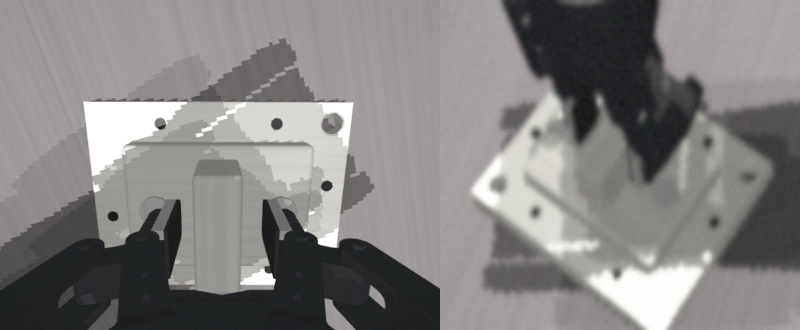

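The rib lies between the pads, at about x=217 against a jaw centre near 221. I'll close and lift.

arm_command(steps=[[[0.002, -0.0015, 0], [-0.0006, -0.001, 0.0025], -0.2], [[0.002, -0.0015, 0], [-0.0006, -0.001, 0.0025], -0.4], [[0.002, -0.0015, 0], [-0.0006, -0.001, 0.0025], -1], [[0.002, -0.0015, 0], [-0.0006, -0.001, 0.0025], -1], [[0.002, -0.0015, 0], [-0.0006, -0.001, 0.0025], -1], [[0.002, -0.0015, 0], [-0.0006, -0.001, 0.0025], -1], [[0.002, -0.0015, 0], [-0.0006, -0.001, 0.0025], -1]], force=110)

```text
time: 10.5
eef_pos: [0.4746, 0.2796, 0.0318]
tcp_rot: [0.794, 0.607, 0.0, -0.0]
contact_force: [-2.1, -0.4, 5.2]
opening: 0.239
```

arm_command(steps=[[[0, 0, 0], [0, 0, -0.02], -1], [[0, 0, 0], [0, 0, -0.06], -1], [[0, 0, 0], [0, 0, -0.12], -1], [[0, 0, 0], [0, 0, -0.13], -1], [[0, 0, 0], [0, 0, -0.13], -1], [[0, 0, 0], [0, 0, -0.13], -1]])

```text
time: 11.25
eef_pos: [0.4724, 0.2788, 0.1582]
tcp_rot: [0.794, 0.607, -0.003, -0.001]
contact_force: [-1.0, 0.6, -4.8]
opening: 0.234
```

Run:
```python
from plant import *
from h import *
import pickle
s=get_state()
print(s["time"],s["eef_pos"],heading(s),s["opening"],s["contact_force"])
w=read_camera("wrist");pickle.dump((s,w),open("w8.pkl","wb"))
crop(w["frame"],0,0,640,480,1.25,"w8.png")
go(s,.5237,.0363,.165,96.85)
```

```text
11.25 [0.47241383 0.27877054 0.1581911 ] 74.81154057199083 0.23399697724236837 [-0.9693449   0.5649637  -4.76989797]
turn [-0.0056, 0.0023, -0.3847] shift [-0.2206, 0.113, -0.0066]
```

View pics/w8.png

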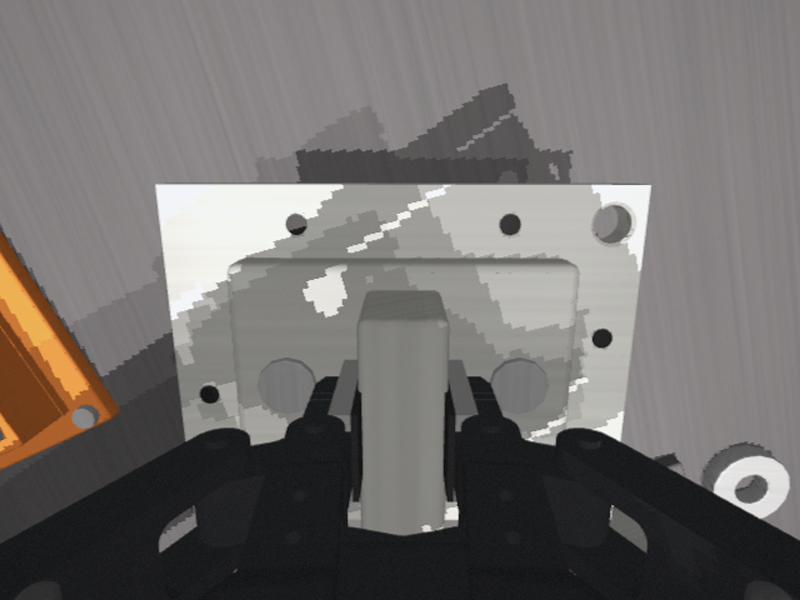

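The cover hangs level, with its far flange edge at y≈184 from x=156 to 651 and the far hole at (613,223). Next I'll fit its pose in the hand.

```bash
cat > fit.py <<'E'
from h import *
import pickle
from scipy.optimize import least_squares
s,c=pickle.load(open("w8.pkl","rb"))
M=np.linalg.inv(np.array(c["mount"]));f=240/np.tan(np.radians(c["vfov"])/2)
obs=[((156,184),(-75,59,12)),((651,185),(75,59,12)),((613,223),(65,47,12)),((230,260),(-52,37,26)),((577,260),(52,37,26)),((358,318),(-11,30,58)),((447,318),(11,30,58))]
def pr(p,q):
    # p: tx,ty,yaw,pitch(about y),roll(x), z under
    v=np.array([q[1],q[0],-q[2]])/1e3
    v=R.from_rotvec([p[4],p[3],p[2]]).apply(v)+[p[0],p[1],p[5]]
    k=M@np.r_[v,1];return np.array([c["cx"]-f*k[0]/k[2],c["cy"]+f*k[1]/k[2]])
for n in(3,5,6):
  full=lambda p:np.r_[p,[0,0,0,0,0,.0318][len(p):]]
  r=least_squares(lambda p:np.concatenate([pr(full(p),q)-np.array(o)/1.25 for o,q in obs]),np.array([0,0,0,0,0,.0318])[:n],x_scale=[.01,.01,.01,.01,.01,.01][:n])
  print(np.round(r.x,4),np.round(r.fun.reshape(-1,2),1).tolist())
E
python3 fit.py
```

```text
[0.0003 0.0007 0.0008] [[-1.0, -1.7], [0.3, -1.8], [0.8, -0.3], [-6.5, 1.9], [5.6, 2.5], [-2.1, 0.3], [2.7, 0.4]]
[-0.0004  0.0008 -0.0008 -0.0189 -0.0032] [[0.9, -0.2], [-0.8, -0.9], [0.2, 0.5], [-5.6, 2.3], [5.1, 2.6], [-2.2, -1.5], [2.3, -1.4]]
[ 0.0004  0.0009  0.0006  0.0191 -0.0055  0.0357] [[3.3, -1.7], [-2.2, -1.7], [-1.4, -0.8], [-3.0, 1.2], [3.1, 2.0], [-1.3, 0.2], [1.4, 0.4]]
```

Run:
```python
from plant import *
from h import *
s=get_state();print(s["eef_pos"]);go(s,.5228,.0362,.165,96.85);go(s,.5228,.0362,.115,96.85)
```

```text
[0.47251541 0.27882656 0.15828322]
turn [-0.0055, 0.0023, -0.3847] shift [-0.221, 0.1121, -0.0066]
turn [-0.0055, 0.0023, -0.3847] shift [-0.2208, 0.1123, 0.0434]
```

arm_command(steps="[[[-0.002, 0.001, -0.07], [-0.033, 0.017, -0.007], -1], [[-0.003, 0.001, -0.14], [-0.066, 0.034, -0.007], -1], [[-0.004, 0.002, -0.22], [-0.1, 0.052, -0.007], -1], [[-0.005, 0.002, -0.3], [-0.14, 0.072, -0.007], -1], [[-0.0055, 0.0023, -0.385], [-0.18, 0.092, -0.007], -1], [[-0.0055, 0.0023, -0.385], [-0.21, 0.107, -0.007], -1], [[-0.0055, 0.0023, -0.385], [-0.221, 0.112, 0], [-1][0]], [[-0.0055, 0.0023, -0.385], [-0.221, 0.112, 0.02], -1], [[-0.0055, 0.0023, -0.385], [-0.221, 0.112, 0.038], -1], [[-0.0055, 0.0023, -0.385], [-0.221, 0.112, 0.043], -1], [[-0.0055, 0.0023, -0.385], [-0.221, 0.112, 0.043], -1], [[-0.0055, 0.0023, -0.385], [-0.221, 0.112, 0.043], -1]]")

```text
arm_command: Invalid argument: steps='[[[-0.002, 0.001, -0.07], [-0.033, 0.017, -0.007], -1], [[-0.003, 0.001, -0.14], [-0.066, 0.034, -0.007], -1], [[-0.004, 0.002, -0.22], [-0.1, 0.052, -0.007], -1], [[-0.005, 0.002, -0.3], [-0.14, 0.0...(674 chars total, truncated) is not valid JSON
```

arm_command(steps=[[[-0.002, 0.001, -0.07], [-0.033, 0.017, -0.007], -1], [[-0.003, 0.001, -0.14], [-0.066, 0.034, -0.007], -1], [[-0.004, 0.002, -0.22], [-0.1, 0.052, -0.007], -1], [[-0.005, 0.002, -0.3], [-0.14, 0.072, -0.007], -1], [[-0.0055, 0.0023, -0.385], [-0.18, 0.092, -0.007], -1], [[-0.0055, 0.0023, -0.385], [-0.21, 0.107, -0.007], -1], [[-0.0055, 0.0023, -0.385], [-0.221, 0.112, 0], -1], [[-0.0055, 0.0023, -0.385], [-0.221, 0.112, 0.02], -1], [[-0.0055, 0.0023, -0.385], [-0.221, 0.112, 0.038], -1], [[-0.0055, 0.0023, -0.385], [-0.221, 0.112, 0.043], -1], [[-0.0055, 0.0023, -0.385], [-0.221, 0.112, 0.043], -1], [[-0.0055, 0.0023, -0.385], [-0.221, 0.112, 0.043], -1]])

```text
time: 12.8
eef_pos: [0.5231, 0.0363, 0.1163]
tcp_rot: [0.663, 0.748, 0.0, 0.001]
contact_force: [0.1, 0.7, -4.1]
opening: 0.234
```

Run:
```python
from plant import *
from h import *
import pickle
s=get_state()
print(s["time"],s["eef_pos"],s["tcp_rot"],heading(s),s["opening"],s["contact_force"])
w=read_camera("wrist");c=read_camera("side");t=read_camera("top");pickle.dump((s,w,c,t),open("w9.pkl","wb"))
crop(w["frame"],0,0,640,480,1.25,"w9.png")
crop(c["frame"],180,180,340,300,5,"s9.png")
go(s,.5228,.0362,.095,96.85)
```

```text
12.8 [0.52313883 0.03633524 0.11625411] [6.63288293e-01 7.48363534e-01 4.97545926e-04 6.43624235e-04] 96.89766943698817 0.2341205842204331 [ 0.14211347  0.65636816 -4.12757495]
turn [0.0016, 0.0003, 0.0008] shift [-0.0001, -0.0004, 0.0213]
```

View pics/w9.png

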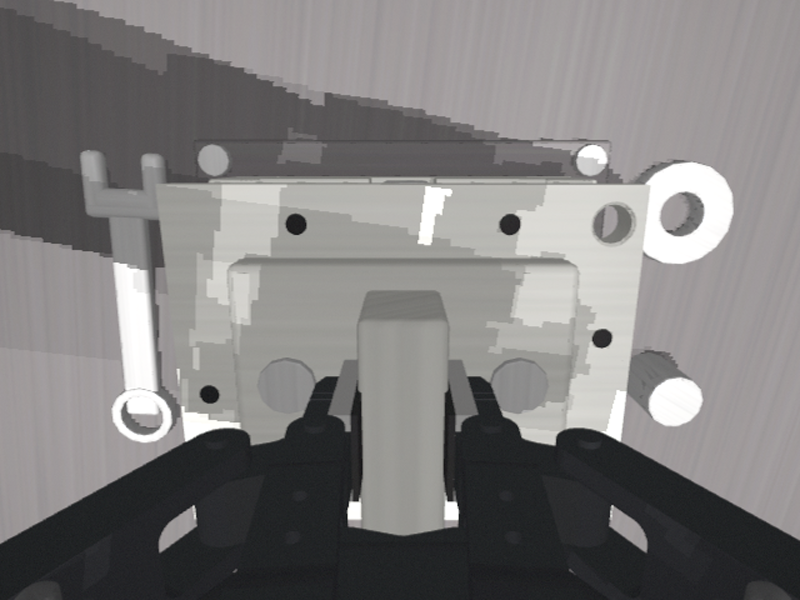

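View pics/s9.png

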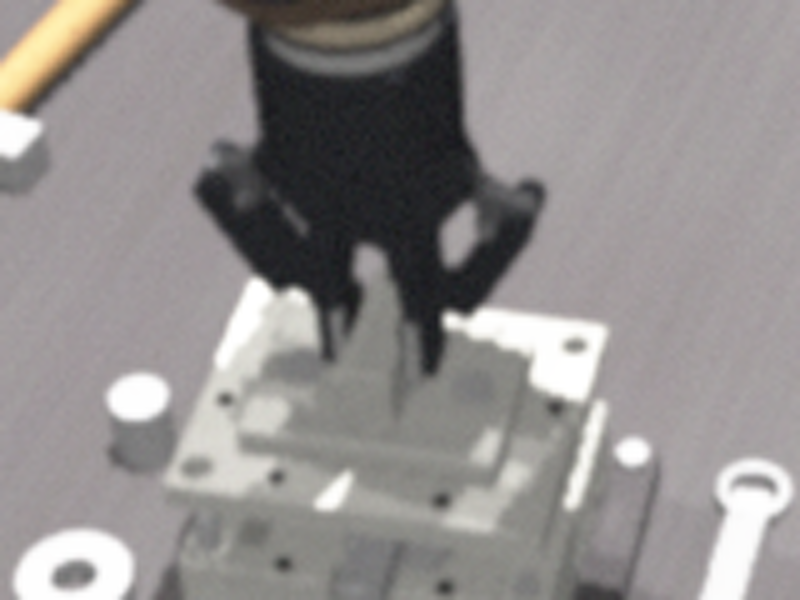

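Housing rim (210–596) and flange (157–649) share the centre x≈403, so they line up along the jaw direction. I'll look through the hole at the dowel.

Run:
```python
from h import *
import pickle
s,w,c,t=pickle.load(open("w9.pkl","rb"))
a=cv2.resize(w["frame"][150:210,455:525,::-1],(467,400),interpolation=cv2.INTER_CUBIC)
b=cv2.resize(c["frame"][265,None][0:0] if 0 else c["frame"][260:295,205:245,::-1],(333,400),interpolation=cv2.INTER_CUBIC)
cv2.imwrite("pics/w9a.png",np.hstack([a,b]))
M=np.linalg.inv(np.array(w["mount"]));f=240/np.tan(np.radians(w["vfov"])/2)
def tool(x,y,z):
    k=M@[x,y,z,1];return np.array([w["cx"]-f*k[0]/k[2],w["cy"]+f*k[1]/k[2]])
print("hole top pred",tool(.047,.065,.0318-.012),"dowel tip pred",proj(w,[ .5228+.065*np.cos(.1196)-.047*np.sin(.1196),.0362+.065*np.sin(.1196)+.047*np.cos(.1196),.074],s))
```

```text
hole top pred [488.98723192 178.15437217] dowel tip pred [468.26768736 172.5819819 ]
```

View pics/w9a.png

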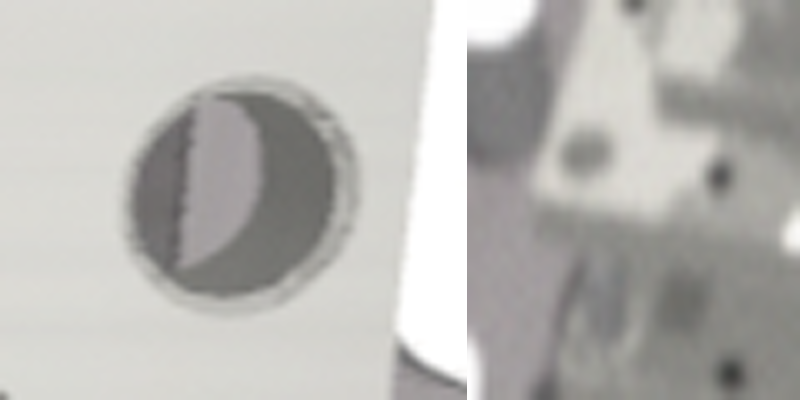

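Run:
```python
from h import *
import pickle
s,w,c,t=pickle.load(open("w9.pkl","rb"))
cv2.imwrite("pics/w9b.png",cv2.resize(w["frame"][132:157,300:345,::-1],None,fx=16,fy=16,interpolation=cv2.INTER_CUBIC))
M=np.linalg.inv(np.array(w["mount"]));f=240/np.tan(np.radians(w["vfov"])/2)
def tool(x,y,z):
    k=M@[x,y,z,1];return np.array([w["cx"]-f*k[0]/k[2],w["cy"]+f*k[1]/k[2]])
for tx in(-.001,0,.001): print("flange edge top/bottom",tool(.059+tx,0,.0198)[1],tool(.059+tx,0,.0318)[1])
a=np.radians(6.85)
for d in(-.001,0,.001): print("rim edge",proj(w,[.5228-np.sin(a)*(.059+d),.0362+np.cos(a)*(.059+d),.052],s))
```

```text
flange edge top/bottom 148.74987316026773 147.3851144350442
flange edge top/bottom 146.0419016061124 144.85970773806457
flange edge top/bottom 143.3251093486486 142.32663671975035
rim edge [319.73506213 144.63876602]
rim edge [319.73608606 142.50306274]
rim edge [319.73711261 140.36188209]
```

View pics/w9b.png

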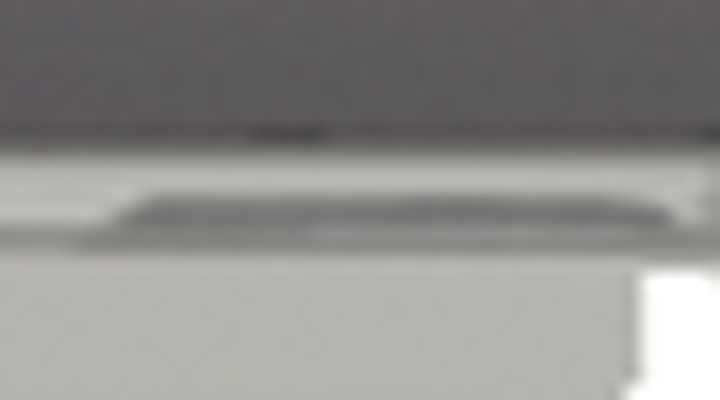

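Run:
```python
from plant import *
from h import *
s=get_state();print(s["eef_pos"]);go(s,.5227,.0371,.105,96.85);go(s,.5227,.0371,.092,96.85)
```

```text
[0.52305338 0.03614576 0.11632585]
turn [0.0017, 0.0003, 0.0005] shift [0.001, -0.0003, 0.0113]
turn [0.0017, 0.0003, 0.0005] shift [0.001, -0.0003, 0.0243]
```

arm_command(steps=[[[0.0017, 0, 0], [0.001, -0.0003, 0.004], -1], [[0.0017, 0, 0], [0.001, -0.0003, 0.008], -1], [[0.0017, 0, 0], [0.001, -0.0003, 0.011], -1], [[0.0017, 0, 0], [0.001, -0.0003, 0.013], -1], [[0.0017, 0, 0], [0.001, -0.0003, 0.015], -1], [[0.0017, 0, 0], [0.001, -0.0003, 0.017], -1], [[0.0017, 0, 0], [0.001, -0.0003, 0.018], -1], [[0.0017, 0, 0], [0.001, -0.0003, 0.018], -1]])

```text
time: 13.95
eef_pos: [0.5227, 0.0371, 0.0983]
tcp_rot: [0.663, 0.748, -0.0, 0.0]
contact_force: [-1.1, -0.5, -4.6]
opening: 0.237
```

Run:
```python
from plant import *
from h import *
s=get_state()
print(s["time"],s["eef_pos"],s["tcp_rot"],heading(s),s["opening"],s["contact_force"],s["wrist_torque"])
w=read_camera("wrist");c=read_camera("side")
crop(c["frame"],190,200,330,305,5.7,"s10.png")
cv2.imwrite("pics/w10.png",cv2.resize(w["frame"][150:210,455:525,::-1],(467,400),interpolation=cv2.INTER_CUBIC))
go(s,.5227,.0371,.091,96.85)
```

```text
13.95 [0.52265457 0.03710817 0.09826844] [ 6.63423840e-01  7.48243796e-01 -1.59514972e-04  6.53131609e-05] 96.87695980873129 0.23708328143860002 [-1.10034207 -0.49909155 -4.58613976] [0.03593042 0.01431081 0.06250083]
turn [-0.0002, 0.0003, 0.0005] shift [-0.0, 0.0, 0.0073]
```

View pics/s10.png

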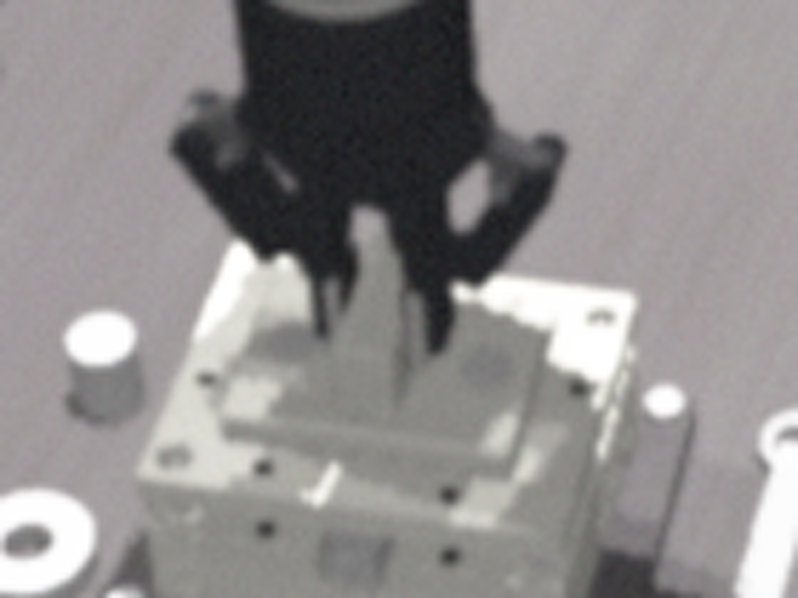

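View pics/w10.png

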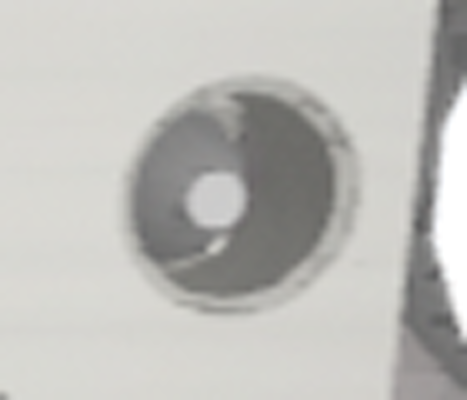

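The dowel tip shows inside the hole at crop (216,200), with the hole centred at (242,195). I'll convert both to positions.

Run:
```python
from plant import *
from h import *
s=get_state();w=read_camera("wrist")
Rt=R.from_quat(s["tcp_rot"])
for n,u,v,z in(("tip",216,200,.074),("hole",243,195,s["eef_pos"][2]-.0198)):
    p=at(w,455+(u+.5)/6.67-.5,150+(v+.5)/6.667-.5,z,s);print(n,Rt.inv().apply(p-s["eef_pos"]))
```

```text
tip [0.04592046 0.06607306 0.02439515]
hole [0.04674514 0.0658014  0.01979179]
```

arm_command(steps=[[[0, 0, 0], [-0.0006, 0.0002, 0.001], -1], [[0, 0, 0], [-0.0006, 0.0002, 0.002], -1], [[0, 0, 0], [-0.0006, 0.0002, 0.003], -1], [[0, 0, 0], [-0.0006, 0.0002, 0.004], -1], [[0, 0, 0], [-0.0006, 0.0002, 0.005], -1], [[0, 0, 0], [-0.0006, 0.0002, 0.006], -1], [[0, 0, 0], [-0.0006, 0.0002, 0.007], -1], [[0, 0, 0], [-0.0006, 0.0002, 0.007], -1]])

```text
time: 15.1
eef_pos: [0.523, 0.0365, 0.0913]
tcp_rot: [0.663, 0.748, -0.0, 0.0]
contact_force: [-0.7, -0.1, -4.6]
opening: 0.239
```

Run:
```python
from plant import *
from h import *
s=get_state()
print(s["time"],s["eef_pos"],s["tcp_rot"],heading(s),s["opening"],s["contact_force"],s["wrist_torque"])
w=read_camera("wrist");c=read_camera("side")
a=cv2.resize(w["frame"][150:210,455:525,::-1],(400,343),interpolation=cv2.INTER_CUBIC)
b=cv2.resize(c["frame"][255:315,205:275,::-1],(400,343),interpolation=cv2.INTER_CUBIC)
cv2.imwrite("pics/w11.png",np.hstack([a,b]))
```

```text
15.1 [0.52296654 0.03653917 0.09131835] [ 6.63411144e-01  7.48255051e-01 -1.31827736e-04  1.19746571e-04] 96.8789030443259 0.23899017574480239 [-0.74324479 -0.13962737 -4.62122928] [-0.03312806 -0.03641597 -0.02200072]
```

View pics/w11.png

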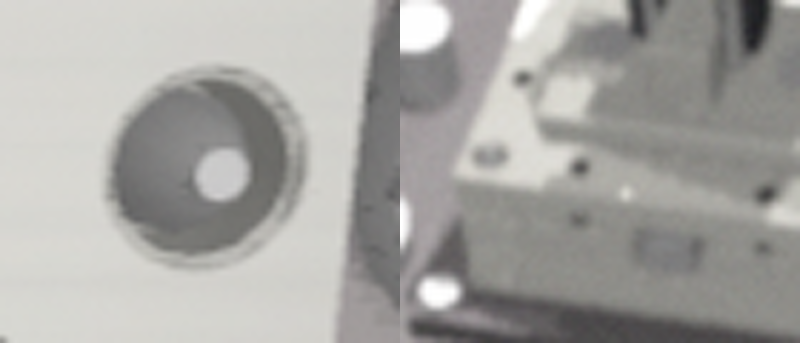

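The dowel stands inside the hole and there is no side force. Now I'll press down against the plungers in small stages.

arm_command(steps=[[[0, 0, 0], [0, 0, 0.001], -1], [[0, 0, 0], [0, 0, 0.002], -1], [[0, 0, 0], [0, 0, 0.003], -1], [[0, 0, 0], [0, 0, 0.004], -1], [[0, 0, 0], [0, 0, 0.005], -1], [[0, 0, 0], [0, 0, 0.005], -1]], force=120)

```text
time: 15.95
eef_pos: [0.5232, 0.0365, 0.0869]
tcp_rot: [0.663, 0.748, -0.0, 0.0]
contact_force: [-3.2, -0.3, 4.6]
opening: 0.231
```

Run:
```python
from plant import *
from h import *
s=get_state()
print(s["time"],s["eef_pos"],s["tcp_rot"],heading(s),s["opening"],s["contact_force"],s["wrist_torque"])
```

```text
15.95 [0.52320657 0.03654165 0.08685775] [ 6.63342634e-01  7.48315741e-01 -2.37457579e-05  3.19028664e-04] 96.88938505767 0.23050848293884604 [-3.16097199 -0.33743754  4.62731729] [0.04616777 0.71344618 0.03138385]
```

arm_command(steps=[[[0, 0, 0], [-0.0, -0.0003, 0.001], -1], [[0, 0, 0], [0, -0.0003, 0.002], -1], [[0, 0, 0], [0, -0.0003, 0.003], -1], [[0, 0, 0], [0, -0.0003, 0.004], -1], [[0, 0, 0], [0, -0.0003, 0.004], -1]])

```text
time: 16.58
eef_pos: [0.5232, 0.0365, 0.0839]
tcp_rot: [0.663, 0.748, 0.0, 0.0]
contact_force: [-4.6, 0.5, 8.7]
opening: 0.235
```

Run:
```python
from plant import *
from h import *
s=get_state()
print(s["time"],s["eef_pos"],s["tcp_rot"],heading(s),s["opening"],s["contact_force"],s["wrist_torque"])
```

```text
16.575 [0.52321027 0.03649836 0.08386458] [6.63341194e-01 7.48316998e-01 3.05701324e-05 3.60000584e-04] 96.88960230697805 0.2348225551757207 [-4.58197146  0.53642167  8.65519148] [0.12770318 0.91859267 0.01386639]
```

arm_command(steps=[[[0, 0, 0], [0, -0.0003, 0.0015], -1], [[0, 0, 0], [0, -0.0003, 0.0025], -1], [[0, 0, 0], [0, -0.0003, 0.0025], -1], [[0, 0, 0], [0, -0.0003, 0.0025], -1]])

```text
time: 17.08
eef_pos: [0.5232, 0.0365, 0.0838]
tcp_rot: [0.663, 0.748, -0.0, 0.0]
contact_force: [-10.0, 0.8, 17.0]
opening: 0.237
```

Run:
```python
from plant import *
from h import *
import pickle
s=get_state()
print(s["time"],s["eef_pos"],s["tcp_rot"],heading(s),s["opening"],s["contact_force"],s["wrist_torque"])
w=read_camera("wrist");c=read_camera("side");pickle.dump((s,w,c),open("w12.pkl","wb"))
crop(c["frame"],195,215,325,312,6.1,"s12.png");crop(w["frame"],0,0,640,480,1.25,"w12.png")
```

```text
17.075 [0.52321375 0.03648872 0.08384894] [ 6.63297077e-01  7.48356152e-01 -2.20217355e-04  9.41242444e-05] 96.89637150444707 0.23742395164550387 [-9.96504619  0.80760977 16.96421968] [ 0.18227034  1.61703905 -0.0486788 ]
```

View pics/s12.png

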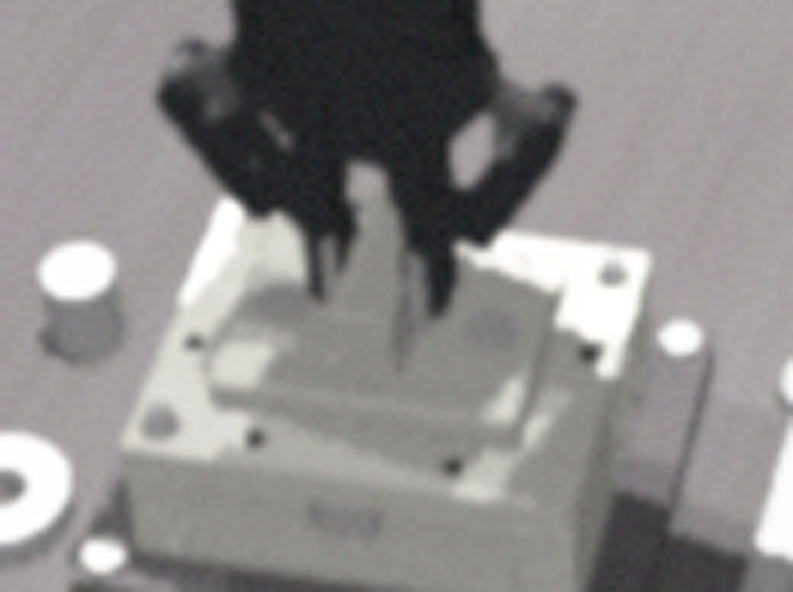

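View pics/w12.png

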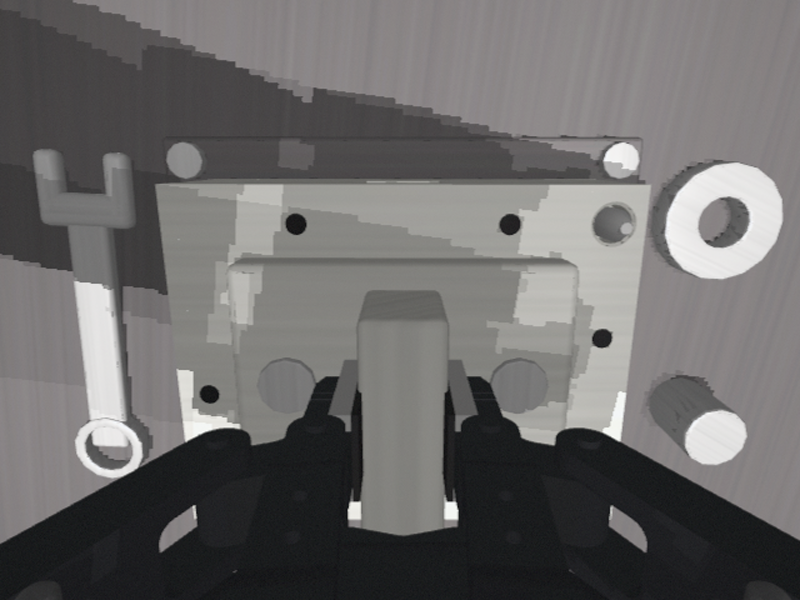

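The rims appear flush, and z stopped at 0.0838 while the force rose from 9 to 17 N, which looks like the hard stop. There is a −10 N side load in x, so I'll ease it while keeping the push.

arm_command(steps=[[[0, 0, 0], [0, -0.0015, 0.0025], -1], [[0, 0, 0], [0, -0.0015, 0.0025], -1], [[0, 0, 0], [0, -0.0015, 0.0025], -1], [[0, 0, 0], [0, -0.0015, 0.0025], -1]])

```text
time: 17.68
eef_pos: [0.5232, 0.0365, 0.0838]
tcp_rot: [0.663, 0.748, 0.001, 0.001]
contact_force: [-5.2, 0.2, 13.6]
opening: 0.236
```

Run:
```python
from plant import *
from h import *
import pickle
s=get_state()
print(s["time"],s["eef_pos"],s["tcp_rot"],heading(s),s["opening"],s["contact_force"],s["wrist_torque"])
w=read_camera("wrist");c=read_camera("side");t=read_camera("top")
s=get_state();print(s["eef_pos"],s["contact_force"])
crop(c["frame"],205,270,300,320,8,"s13.png")
crop(c["frame"],280,240,330,320,7,"s13b.png")
crop(t["frame"],210,140,330,270,4.5,"t13.png")
```

```text
17.675 [0.5232196  0.03648928 0.08384748] [0.66332925 0.74832651 0.00081888 0.00103607] 96.89132283994026 0.23647563963061932 [-5.17476893  0.22823461 13.63039621] [ 0.24619119  1.10732657 -0.03006886]
[0.52322847 0.03650508 0.08387863] [-5.13127446  1.83539237 13.09920848]
```

View pics/s13.png

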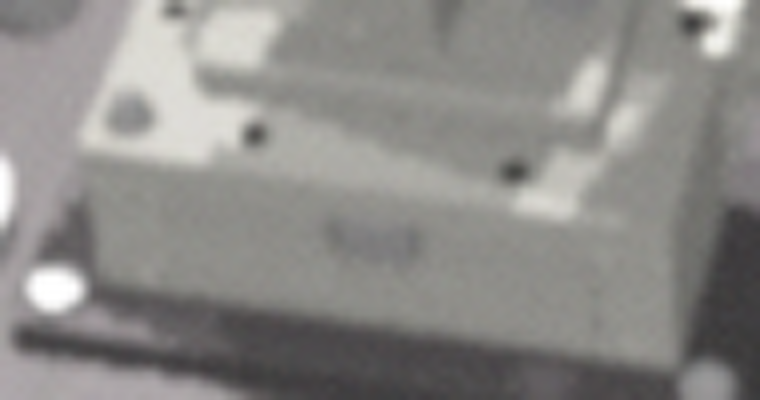

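View pics/s13b.png

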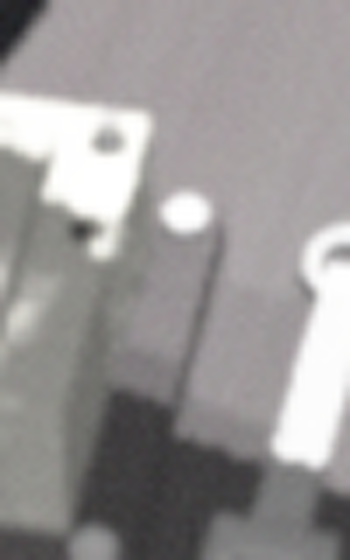

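View pics/t13.png

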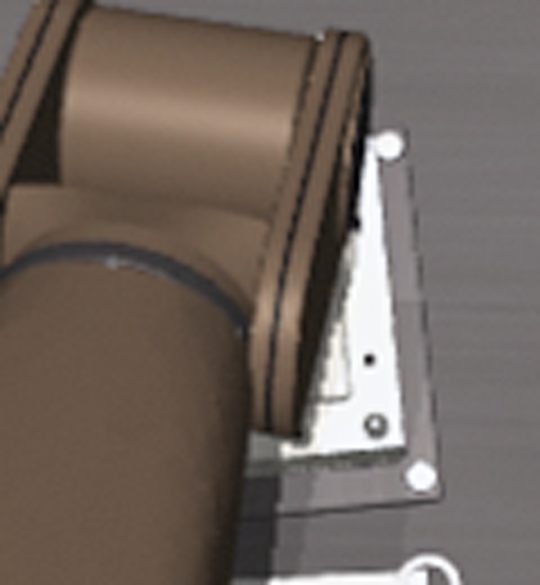

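The side views show no gap line at the joint, and the bar is visible in the notch window. I'll add a little margin to the push and hold for a second to check it stays put.

arm_command(steps=[[[0, 0, 0], [0, -0.002, 0.003], -1], [[0, 0, 0], [0, -0.002, 0.0035], -1], [[0, 0, 0], [0, -0.002, 0.0035], -1], [[0, 0, 0], [0, -0.002, 0.0035], -1], [[0, 0, 0], [0, -0.002, 0.0035], -1], [[0, 0, 0], [0, -0.002, 0.0035], -1], [[0, 0, 0], [0, -0.002, 0.0035], -1], [[0, 0, 0], [0, -0.002, 0.0035], -1], [[0, 0, 0], [0, -0.002, 0.0035], -1], [[0, 0, 0], [0, -0.002, 0.0035], -1]])

```text
time: 19.08
eef_pos: [0.5233, 0.0365, 0.0839]
tcp_rot: [0.663, 0.748, 0.002, 0.002]
contact_force: [-4.5, 1.9, 17.6]
opening: 0.237
```

Run:
```python
from plant import *
from h import *
for i in range(3):
    s=get_state();print(s["time"],s["eef_pos"],s["opening"],s["contact_force"],s["wrist_torque"]);c=read_camera("side")
crop(c["frame"],195,215,325,312,6.1,"s14.png")
```

```text
19.075 [0.52328348 0.03647029 0.08387524] 0.23668274905252176 [-4.50554575  1.90676101 17.55197778] [ 0.2849301   1.47210728 -0.00889815]
19.125 [0.52325931 0.03649728 0.08385891] 0.23387281894699025 [-5.31141559  2.86217453 16.58762857] [ 0.25987604  1.53683836 -0.0260941 ]
19.175 [0.52325344 0.03649431 0.08385232] 0.23277151554249326 [-5.2893162   2.53983067 17.12661851] [ 0.29235247  1.4954431  -0.04571369]
```

View pics/s14.png

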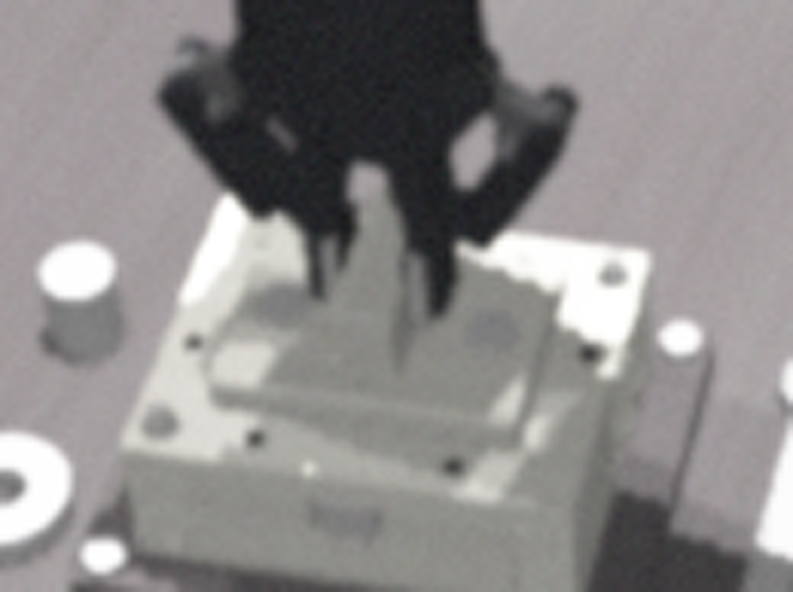

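The push is steady at 17 N and z is constant, but the tool has drifted about 0.3° from vertical. I'll square it so the rims stay flush all round.

Run:
```python
from plant import *
from h import *
s=get_state();print(s["tcp_rot"],R.from_quat(s["tcp_rot"]).apply([0,0,1]));go(s,.5232,.0365,.0838,heading(s))
```

```text
[0.66337311 0.74828311 0.00202772 0.00209574] [ 5.82668301e-03  2.54109672e-04 -9.99982992e-01]
turn [0.0058, 0.0004, 0.0] shift [0.0, -0.0, 0.0]
```

arm_command(steps=[[[0.006, 0, 0], [0, -0.001, 0.003], -1], [[0.006, 0, 0], [0, -0.001, 0.0035], -1], [[0.006, 0, 0], [0, -0.001, 0.0035], -1], [[0.006, 0, 0], [0, -0.001, 0.0035], -1], [[0.006, 0, 0], [0, -0.001, 0.0035], -1], [[0.006, 0, 0], [0, -0.001, 0.0035], -1]])

```text
time: 19.98
eef_pos: [0.5232, 0.0365, 0.0838]
tcp_rot: [0.663, 0.748, -0.0, 0.0]
contact_force: [-10.8, 2.2, 19.6]
opening: 0.235
```

Run:
```python
from plant import *
from h import *
s=get_state();print(s["time"],s["eef_pos"],R.from_quat(s["tcp_rot"]).apply([0,0,1]),s["contact_force"],s["wrist_torque"]);go(s,.5232,.0365,.0838,heading(s))
```

```text
19.975 [0.52322165 0.03650324 0.08382315] [ 3.97689408e-04 -3.65910377e-04 -9.99999854e-01] [-10.78470766   2.15192534  19.63246827] [ 0.26310092  1.76736632 -0.00904889]
turn [0.0004, 0.0004, 0.0] shift [-0.0, -0.0, 0.0]
```

Run:
```python
from plant import *
from h import *
for i in range(4): w=read_camera("wrist")
s=get_state();print(s["time"],s["eef_pos"],R.from_quat(s["tcp_rot"]).apply([0,0,1]),s["contact_force"],s["opening"])
print(sign_off())
```

```text
20.175 [0.52322703 0.03649113 0.08382583] [ 3.94826537e-04 -3.51997754e-04 -9.99999860e-01] [-10.01340907   1.32912175  20.27929231] 0.23388033208735984
the job is handed in; nothing more can be done
None
```

The bar is in the notches, and the upper half is on its dowels and held pressed shut. I handed the job in at 20.2 s without letting go.

- **Bar:** I laid it across the lower half and let go. Pictures from the side and wrist cameras showed both ends down in the notches. It sits about 1 mm off centre along x, well inside the notch.
- **Upper half:** I gripped it by the rib and lowered it with the dowel visible inside its hole. I then pressed until the tool stopped at a height of 83.8 mm. That matches the shut position (52 mm rim plus the 31.8 mm from tool tip to underside), so the grip did not slip. The force rose sharply there, and I saw no gap on the sides the cameras could see.
- **Last readings:** the force on the tool was 20 N upward, more than the 7–9 N needed. The tool was level to within 0.03° and steady over the last 0.2 s.
- **Disagreements:** a side load of about 10 N along x was still there, probably the upper half leaning on its dowels. The tool also drifted 0.3° off vertical while pressing; I squared it before finishing.
- **Not checked:** the far sides of the joint were hidden from the cameras, so flush all round rests on the height and the level tool.
- **Bystanders:** the wrench, socket and bearing looked undisturbed in the later pictures.

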